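# Hang up the hinge guard and hold the trolley flap on its hinge

## Task

Lift the steel guard off the hinge block and hang it astride the horizontal towel rail, letting go of it there. Then take the bamboo flap out of its rack and lower its single knuckle into the groove between the block's two knuckles so that the pin holes line up, with the flap upright. Finish still gripping the flap there, holding it for me to push the pin through, and do not knock over or shift the cup, flask or glasses.

Things in the scene. Friction and masses are not known exactly. Their poses are not given: they have to be found in the camera images.
- jamb: Fixed hinge block, bamboo, upright 34 mm thick (x), 170 long (y), on a foot 90 x 180 x 12 mm. Along its top (y) runs a 45-degree V groove, mouth 24 mm wide, holding two steel knuckles 20 mm in diameter, 55 long, with a 46 mm gap between them (ends bevelled 3 mm), centred at x = y = 0. Origin: centre of the underside. Knuckle axis 85 mm above it; a 20 mm knuckle seated in the V lies on this axis.
- jamb_bore (a point): Point on the axis of the block's two knuckles, in the middle of the gap between them, 85 mm above the trolley top; axes as jamb. Here the middle of the flap's knuckle belongs.
- leaf: Loose bamboo flap, 0.2 kg, upright in the rack: board 12 mm thick (x), 150 wide (y), below it a steel knuckle (diameter 20, length 40 along y, ends bevelled 3) on a neck 36 wide, 4 thick. Faces alike. Origin: centre of the knuckle's bore, z up the board, which spans 16 to 110 mm above the origin. Bore 10 mm (dark) for a 6 mm pin. Grip across the thickness at the top edge, mid-width.
- rack: Fixed bamboo rack holding the flap upright, left or right of the hinge block (the rail is on the other side). Origin: centre of the underside; slot along y, 15.6 mm wide, its floor 36 mm up, between cheeks 76 mm high at y = +-47 to +-83 mm, open between them. The flap leaves straight up.
- guard: Loose steel guard, 0.22 kg, astride the middle of the hinge block: upside-down U 70 mm long (y), gable roof, legs 40 mm apart inside, 46 outside, reaching 60 mm below the origin. On the ridge a bamboo tab 10 mm thick (x), 50 long (y), its top 42 mm above the origin: grip it across its thickness. Origin: inside of the ridge, mid-length, z up. On a bar, the ridge lies along the bar.
- rail: Fixed towel rail: steel bar 16 mm in diameter along y, axis 140 mm above the trolley top, on two posts 18 mm thick at y = +-100 mm. Origin: on the trolley top below the bar's middle. With the guard hung on it, the guard's origin is about 10 mm above the bar's axis.
- rail_mid (a point): Middle of the rail's bar, on its axis.
- jigger: Grey ceramic jigger cup, 52 mm wide, 70 mm high, origin under its foot. Leave alone.
- glass_a: Tall highball glass, 64 mm wide, 150 mm high, origin under its foot. Leave alone.
- glass_b: Tall highball glass like the other. Leave alone.
- flask: Steel twist-cap flask, 60 mm wide, 170 mm high, origin under its foot. Leave alone.

How it is judged:
On the way:
1. the guard hangs astride the rail and has been let go (x of guard in the frame of rail_mid between -0.015 and 0.015 m and y of guard in the frame of rail_mid between -0.095 and 0.095 m and z of guard in the frame of rail_mid between 0 and 0.022 m and angle between guard's own z axis and vertical below 0.4 rad and angle between the y axis of guard and the y axis of rail, either way round below 0.4 rad and contact force between guard and rail above 0.5 N and contact force between guard and the fingers below 0.1 N and linear speed of guard below 0.05 m/s), for 0.2 s.
At the end, for the whole second after the job is handed in: Guard hangs still and untouched on the bar between its posts (15 mm across, 0-22 mm above its axis, tilt and yaw under 0.4 rad). Flap gripped and still, its bore within 4 mm of the knuckle axis, 6 mm along it, parallel within 0.1 rad, upright within 0.17 rad (all of step 1 and x of leaf in the frame of jamb_bore between -0.004 and 0.004 m and y of leaf in the frame of jamb_bore between -0.006 and 0.006 m and z of leaf in the frame of jamb_bore between -0.004 and 0.004 m and angle between the y axis of leaf and the y axis of jamb, either way round below 0.1 rad and angle between leaf's own z axis and vertical below 0.17 rad and linear speed of leaf below 0.03 m/s and contact force between leaf and the fingers above 1 N); the arm keeps its last pose, push and grip.
It fails at once if a glass, the jigger cup or the flask is shifted by more than 30 mm or tipped (distance of any of jigger, glass_a, glass_b, flask from where it was at the start of the episode above 0.03 m or angle between any of jigger, glass_a, glass_b, flask's own z axis and vertical above 0.3 rad).
It also fails if it takes over 54 s, if anything falls off the work surface, if the arm or the gripper's body presses on something with over 40 N, if the wrist force passes 120 N, or if a joint passes its speed limit or range.

## Robot

A 7-joint arm with a two-finger parallel gripper is mounted at the origin on the work surface. World frame = base frame: x ahead of the robot, y to its left, z up, the work surface at z = 0. Lengths are in m, angles in rad, forces in N, time in s.
With the tool pointing down it reaches from about 0.425 to 0.925 m from the base axis. Payload 6.8 kg.
Tool frame: the origin (TCP) lies at the very end of the fingers, on their centre line; the grasp point (between the pads) lies 19 mm behind it (bot.grip_depth is the distance from the TCP to the grasp point, in m); z points along the fingers, y is the direction in which the jaws open and shut (so a half turn about z gives the same grasp; the last joint's range is limited). The gripper opens to 85 mm and grips with 20 to 120 N. Pads are 22 mm wide; open, the fingers measure 114 mm over their backs; the gripper's body (76 mm by 85 mm) begins 54 mm behind the grasp point. The pads swing forward as they close: fully open they stand 13 mm farther back than shut.
Start: joints at [1.04, 0.477, 0.022, 1.555, -0.011, 1.109, -0.083], TCP at [0.277, -0.616, 0.231] pointing down, gripper open.
Joint ranges: [-2.96, 2.96], [-0.34, 2.1], [-1.41, 1.46], [0.24, 2.44], [-1.37, 4.51], [0.17, 1.92], [-2.96, 2.96]. Speed limits (rad/s): [2.39, 2.39, 3.14, 3.14, 3.14, 3.14, 3.14].

## Interface

Orientations are given as a unit quaternion [w, x, y, z].
In Python, from station import bot gives the robot as it stands.
- The arm moves only by the tool step_arm, never from a script. Its argument "increments" is a list of rows, each a list of 7 numbers: the shift along the world's x, y, z in m, then the turn, a rotation vector about the world's x, y, z in degrees, then the gripper command: -1 is fully open, 1 is shut, values between are in proportion. In form: [[dx, dy, dz, rx, ry, rz, fingers], ...]. A call has 1 to 10 rows; each row is the pose to reach, as a shift and turn from the pose commanded when the call began; what a row does not reach only later rows make up. A row lasts 1/12 s, in which the tool goes at most 41.7 mm and 7.16 degrees, less where a joint would pass 70% of its speed; a pose out of reach is approached as far as the arm can. A call with a gripper value outside its range is refused whole. The fingers move at their own pace and stop on an object; "force" is the grip in N (left out, the last holds). Time passes only in rows, so rows that repeat a pose let the fingers close. It gives the time, the measured TCP pose, the force and the opening at its end, in the units of the state.
- bot.get_obs(): the state, without advancing time (a new reading comes with each control period).
- bot.read_camera(name): name is "side" or "top"; returns a dict with "color" (480x640x3 uint8, red, green, blue), "intrinsics" (3x3 intrinsics, pixels), "extrinsics" (4x4, takes a point from camera to world coordinates). Camera axes: x right, y up, looking along -z (the intrinsics and any distortion apply to the point x, -y, -z); pixel columns grow to the right and rows downward; lengths in m; the calibration is good to about 2 mm. A picture is of the moment at which its call begins. There is no depth.
- bot.hand_in(): hands the job in, once; it reports no verdict.
Trained networks look in the newest picture that a camera, given by its name, has taken for a name from the list of things; names that differ only in an ending like _2 or _b are one class to them, and where a whole thing is asked for, a point or a joint stands for the part that bears it (a point fixed in the world has none). Each returns a list of dicts, best first, with "conf" (0 to 1); they miss things now and then, are a little off and sometimes report something else, mostly with a low value. They report only what shows in the picture. A call takes as long as a camera call.
- bot.recognise(thing, camera): "location" ([column, row] as shares, 0 to 1, of the picture: columns of its width, rows of its height, amid what is visible of it).
- bot.place_of(thing, camera): "location" ([column, row] as shares, 0 to 1, of the picture: columns of its width, rows of its height: a listed point, or the origin of a listed thing).
The state is a dict: "t": time; "q": joint angles; "joint_vel": joint speeds; "joint_torque": joint torques, N m; "eef_pos": TCP position; "tool_rot": TCP orientation; "contact_force": force on the tool from outside, world axes, zero at the start; "torque": the same for the moment, N m; "gripper_width": opening from 0.0 (shut) to 1.0 (fully open).
Only numpy, scipy, OpenCV 4.12 (cv2) and the standard library are available. Lean on these libraries where they do the work, as an engineer would, in place of code of your own. Each camera call takes 0.05 s, during which the arm holds its last target.

## Working session

There is one attempt and no reset: what is moved stays moved. The work goes in short steps, Python scripts to look and compute and a tool call to move; the robot and the scene stay as the last step left them, time stands still between calls to the robot, and variables do not carry over. Pictures are saved under pics/ and viewed, and the job is handed in when it is done.

Besides the shell and the picture viewer there is one more tool, called after ">>>" by a JSON object that holds its "name" and its "arguments", one argument or row to a line. step_arm: Moves the arm, as the interface text tells. Its arguments: {"type":"object","properties":{"increments":{"type":"array","items":{"type":"array","items":{"type":"number"}}},"force":{"type":"number"}},"required":["increments"]}

```bash
ls && mkdir -p pics && python3 - <<'E'
from station import bot
import cv2,json
o=bot.get_obs()
print({k:o[k] for k in ('t','eef_pos','tool_rot','gripper_width','contact_force')})
for c in ('side','top'):
    r=bot.read_camera(c)
    cv2.imwrite(f'pics/{c}0.png',r['color'][:,:,::-1])
    print(c,r['intrinsics'],r['extrinsics'],[k for k in r])
    for t in ['jamb','jamb_bore','leaf','rack','guard','rail','rail_mid','jigger','glass_a','flask']:
        print(t,[( [round(d['location'][0]*640,1),round(d['location'][1]*480,1)],round(d['conf'],2)) for d in bot.place_of(t,c)])
E
```

```text
pics
{'t': 0.0, 'eef_pos': array([ 0.27671274, -0.61500636,  0.23032496]), 'tool_rot': array([-8.89891513e-04,  9.77732563e-01,  2.09852762e-01, -2.47608966e-04]), 'gripper_width': 0.9994683780766178, 'contact_force': array([ 0.26107121,  1.10792872, -0.5939032 ])}
side [[511.98999642   0.         313.53222353]
 [  0.         511.98999642 246.33923846]
 [  0.           0.           1.        ]] [[-8.87193727e-01  3.49355112e-01 -3.01393924e-01  2.60557354e-01]
 [-4.61396776e-01 -6.72538646e-01  5.78623180e-01  7.21545244e-01]
 [-5.54096120e-04  6.52413040e-01  7.57863390e-01  1.01741301e+00]
 [ 0.00000000e+00  0.00000000e+00  0.00000000e+00  1.00000000e+00]] ['color', 'intrinsics', 'extrinsics']
jamb [([346.2, 290.3], 0.68), ([265.1, 248.5], 0.58)]
jamb_bore [([346.7, 267.9], 0.73)]
leaf [([410.1, 204.1], 0.8)]
rack [([410.2, 212.8], 0.83), ([410.7, 204.2], 0.42)]
guard [([346.5, 265.1], 0.63)]
rail [([252.6, 304.2], 0.65), ([326.2, 389.3], 0.64)]
rail_mid [([324.5, 359.1], 0.58)]
jigger [([253.9, 306.6], 0.59)]
glass_a [([263.9, 250.7], 0.72), ([295.1, 221.6], 0.59)]
flask [([332.3, 198.3], 0.69)]
top [[433.74777728   0.         317.63164304]
 [  0.         433.74777728 242.94847403]
 [  0.           0.           1.        ]] [[-0.02365734  0.99581679 -0.08825675  0.56612381]
 [-0.99970899 -0.0231481   0.00678916  0.01990638]
 [ 0.00471778  0.08839168  0.99607462  0.92763274]
 [ 0.          0.          0.          1.        ]] ['color', 'intrinsics', 'extrinsics']
jamb [([312.8, 295.8], 0.86)]
jamb_bore [([307.3, 298.6], 0.88)]
leaf [([471.3, 317.1], 0.67), ([315.9, 179.3], 0.32)]
rack [([468.5, 314.2], 0.57), ([239.1, 218.8], 0.35), ([310.5, 295.1], 0.32)]
guard [([312.1, 302.0], 0.71)]
rail [([190.8, 334.6], 0.69)]
rail_mid [([166.4, 344.6], 0.92)]
jigger [([241.6, 219.4], 0.96), ([468.6, 313.7], 0.45)]
glass_a [([314.5, 180.8], 0.71), ([377.6, 196.1], 0.61)]
flask [([435.2, 218.2], 0.58)]
```

View pics/side0.png

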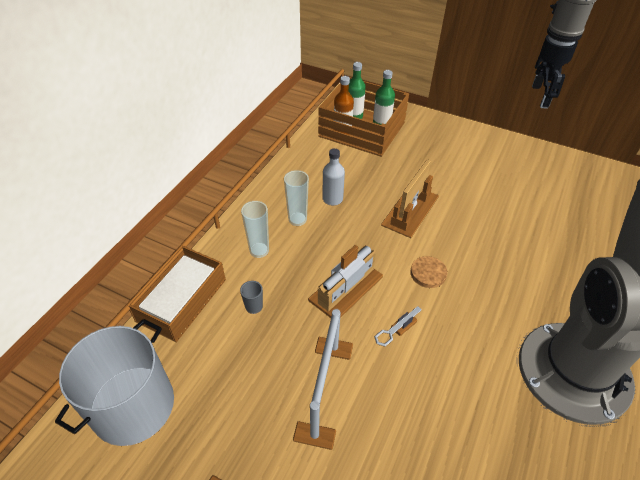

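View pics/top0.png

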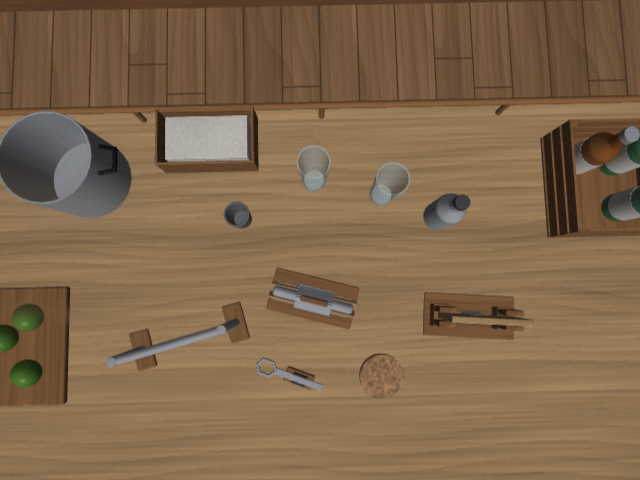

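The side view shows the guard on the block near (347,265), the rail from (336,316) to (315,405), and the flap in its rack near (411,205). The top view shows the rail at (110,362)-(237,325), the block at (312,297) and the rack at (470,316). I'll zoom in for precise edges.

```bash
python3 - <<'E'
import cv2
def crop(n,x0,y0,w,h,o):
    im=cv2.imread(f'pics/{n}0.png')[y0:y0+h,x0:x0+w]
    cv2.imwrite(f'pics/{o}.png',cv2.resize(im,(800,int(800*h/w)),interpolation=cv2.INTER_CUBIC))
crop('top',260,262,108,70,'c_jamb_t')
crop('side',300,235,90,66,'c_jamb_s')
crop('top',415,285,124,60,'c_rack_t')
crop('side',375,155,80,60+20,'x')
crop('side',370,155,100,75+10,'c_rack_s') if 0 else crop('side',375,155,108,81,'c_rack_s')
E
```

```text
(no output)
```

View pics/c_jamb_t.png

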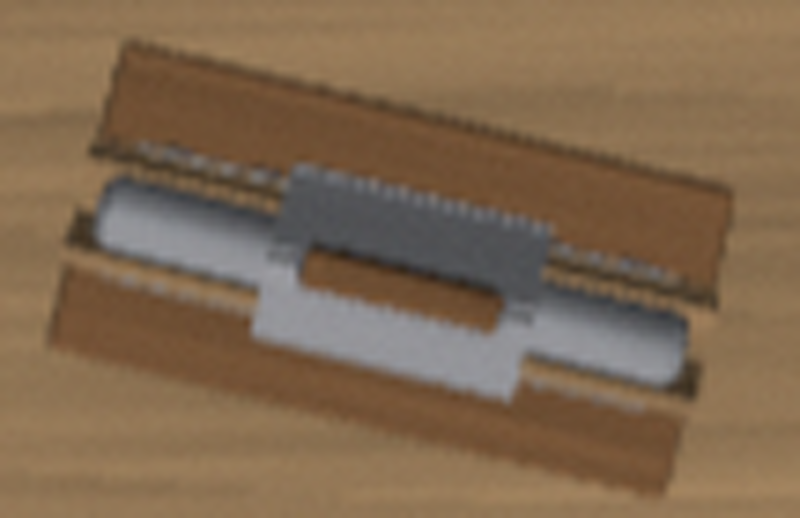

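View pics/c_jamb_s.png

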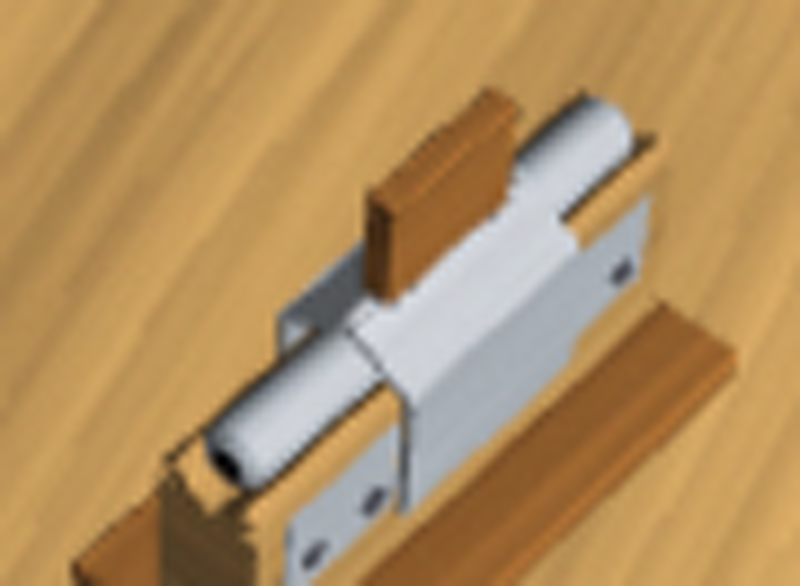

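View pics/c_rack_t.png

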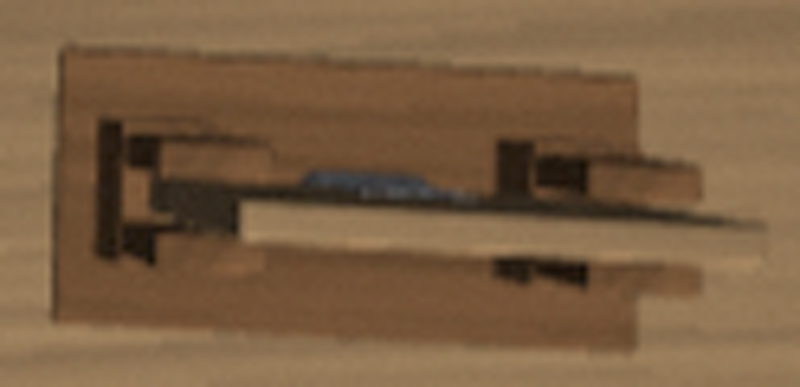

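View pics/c_rack_s.png

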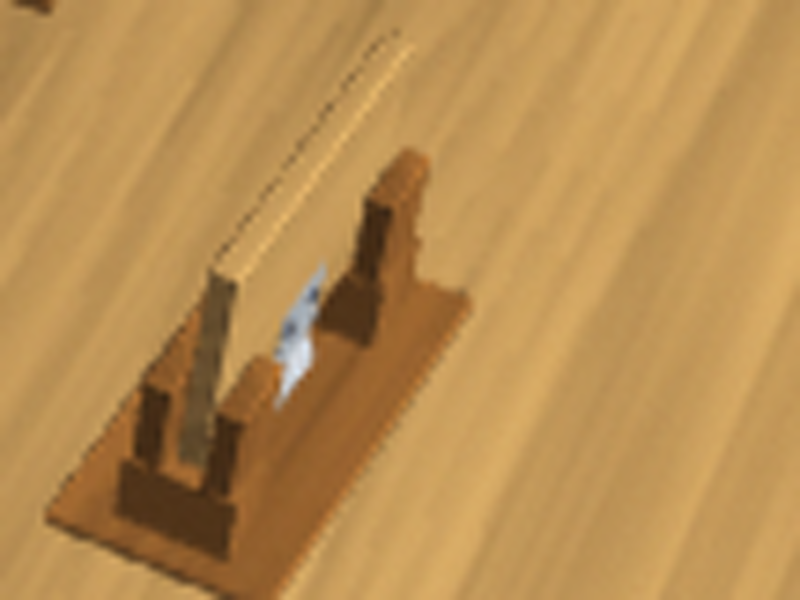

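```bash
python3 - <<'E'
import cv2
def crop(n,x0,y0,w,h,o):
    im=cv2.imread(f'pics/{n}0.png')[y0:y0+h,x0:x0+w]
    cv2.imwrite(f'pics/{o}.png',cv2.resize(im,None,fx=6,fy=6,interpolation=cv2.INTER_CUBIC))
crop('top',95,290,130+25,90,'d_rail_t')
crop('side',280,300,80,100+0,'d_x')
crop('side',285,300,80,95,'d_rail_s1')
crop('side',285,370,80,85,'d_rail_s2')
crop('side',305,260,85,60,'d_jamb_s')
E
```

```text
(no output)
```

View pics/d_rail_t.png

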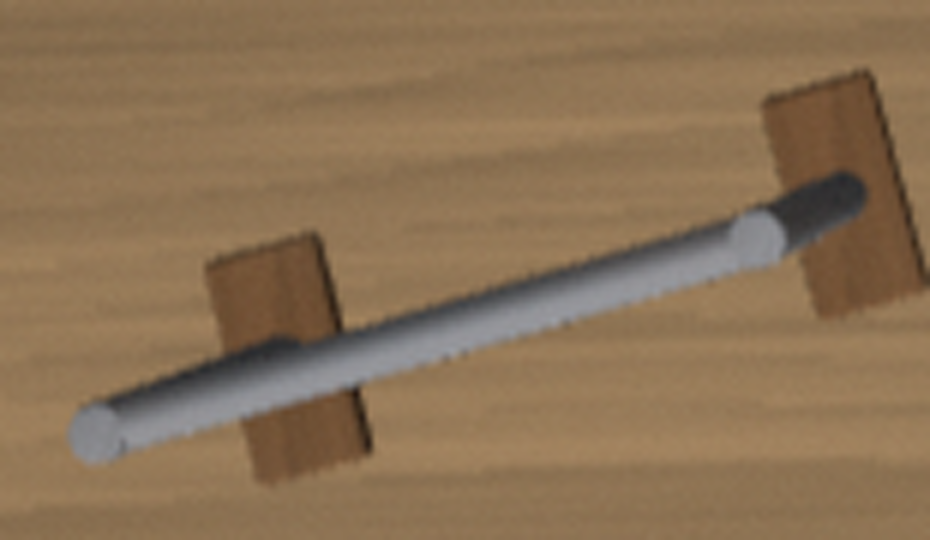

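View pics/d_rail_s1.png

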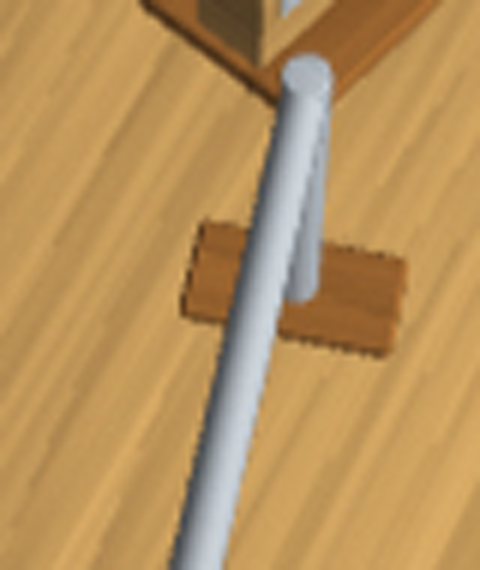

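View pics/d_rail_s2.png

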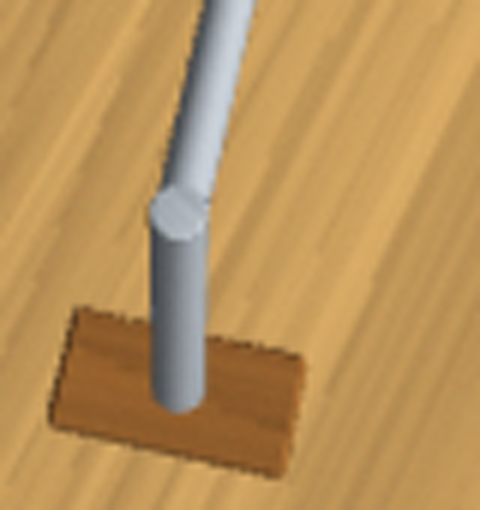

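View pics/d_jamb_s.png

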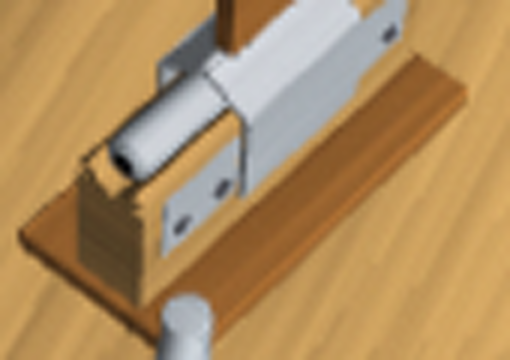

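```bash
cat > h.py <<'E'
import numpy as np
from scipy.optimize import least_squares
K={'side':np.array([[511.99,0,313.532],[0,511.99,246.339],[0,0,1]]),'top':np.array([[433.748,0,317.632],[0,433.748,242.948],[0,0,1]])}
E={'side':np.array([[-8.87193727e-01,3.49355112e-01,-3.01393924e-01,2.60557354e-01],[-4.61396776e-01,-6.72538646e-01,5.78623180e-01,7.21545244e-01],[-5.54096120e-04,6.52413040e-01,7.57863390e-01,1.01741301e+00],[0,0,0,1]]),
'top':np.array([[-0.02365734,0.99581679,-0.08825675,0.56612381],[-0.99970899,-0.0231481,0.00678916,0.01990638],[0.00471778,0.08839168,0.99607462,0.92763274],[0,0,0,1]])}
def proj(c,P):
    P=np.atleast_2d(P); p=(P-E[c][:3,3])@E[c][:3,:3]
    p=p*[1,-1,-1]; q=p@K[c].T; return q[:,:2]/q[:,2:]
def onz(c,uv,z):
    d=np.linalg.inv(K[c])@[uv[0],uv[1],1]; d=E[c][:3,:3]@(d*[1,-1,-1]); o=E[c][:3,3]
    return o+d*(z-o[2])/d[2]
def tri(uvt,uvs):
    f=lambda X:np.r_[proj('top',X)[0]-uvt,proj('side',X)[0]-uvs]
    r=least_squares(f,[.5,0,.1]); return r.x,r.fun
def T(p,pts):
    x,y,a=p[:3]; c,s=np.cos(a),np.sin(a); pts=np.array(pts,float)
    return np.c_[x+c*pts[:,0]-s*pts[:,1],y+s*pts[:,0]+c*pts[:,1],pts[:,2]+(p[3] if len(p)>3 else 0)]
def fit(feats,p0):
    # feats: (cam,uv,local pt)
    def f(p): return np.concatenate([proj(c,T(p,[l]))[0]-uv for c,uv,l in feats])
    r=least_squares(f,p0,x_scale=[.01,.01,.1,.01][:len(p0)]); return r.x,r.fun.reshape(-1,2)
E
python3 - <<'E'
from h import *
np.set_printoptions(precision=4,suppress=True)
t=lambda u,v,s=7.407,o=(260,262):np.array([o[0]+u/s,o[1]+v/s])
s6=lambda u,v:np.array([305+u/6,260+v/6])
s8=lambda u,v:np.array([300+u/8.889,235+v/8.889])
ft=[('top',t(127,40),[.045,.09,.012]),('top',t(733,187),[.045,-.09,.012]),('top',t(660,495),[-.045,-.09,.012]),('top',t(50,345),[-.045,.09,.012]),('top',t(107,214),[0,.078,.085]),('top',t(681,350),[0,-.078,.085])]
fs=[('side',s6(467,93),[-.045,-.09,.012]),('side',s6(22,235),[.045,.09,.012]),('side',s6(122,158),[0,.078,.085])]
for f in (ft,fs,ft+fs):
    p,r=fit(f,[.45,0,0.]); print('jamb',p,np.degrees(p[2])); print(r.T)
# guard tab top
gt=[('top',t(315,247),[.005,.025,.042]),('top',t(503,297),[.005,-.025,.042]),('top',t(497,330),[-.005,-.025,.042]),('top',t(300,285),[-.005,.025,.042])]
gs=[('side',s8(492,87),[.005,-.025,.042]),('side',s8(521,106),[-.005,-.025,.042]),('side',s8(394,205),[-.005,.025,.042]),('side',s8(370,187),[.005,.025,.042])]
p,r=fit(gt+gs,[.45,0,0.,.09]); print('guard',p,np.degrees(p[2])); print(r.T)
# rail
a,ra=tri(np.array([111,362.3]),np.array([314.8,405.8])); b,rb=tri(np.array([221.3,329.7]),np.array([336.2,312.5]))
print('rail ends',a,ra,b,rb,np.linalg.norm(a-b),(a+b)/2)
for c,u,v in (('top',(111,362.3),(221.3,329.7)),('side',(314.8,405.8),(336.2,312.5))):
    A,B=onz(c,u,.149),onz(c,v,.149); d=A-B; print(c,(A+B)/2,np.linalg.norm(d),np.degrees(np.arctan2(-d[0],d[1])))
# leaf top
l=lambda u,v:t(u,v,6.452,(415,285)); ls=lambda u,v:np.array([375+u/7.407,155+v/7.407])
lt=[('top',l(240,200),[.006,.075,.11]),('top',l(765,225),[.006,-.075,.11]),('top',l(765,267),[-.006,-.075,.11]),('top',l(240,242),[-.006,.075,.11])]
lss=[('side',ls(212,270),[.006,.075,.11]),('side',ls(240,283),[-.006,.075,.11]),('side',ls(415,48),[-.006,-.075,.11]),('side',ls(392,33),[.006,-.075,.11])]
for f in (lt,lss,lt+lss):
    p,r=fit(f,[.45,-.3,0.,.02] if len(f)>4 else [.45,-.3,0.]); print('leaf',p,np.degrees(p[2])); print(r.T)
for z in (.13,):
  for f,c in ((lt,'top'),(lss,'side')):
    print(c,np.mean([onz(c,x[1],z) for x in f],0))
for n,u in (('jig',(241.6,219.4)),('ga',(314.5,180.8)),('gb',(377.6,196.1)),('fl',(435.2,218.2))): print(n,onz('top',u,0))
E
```

```text
jamb [ 0.5314  0.0259 -0.2602] -14.910238468884696
[[-0.5353  0.7974  0.8925 -0.5874 -0.8402  0.3142]
 [-0.2353  0.0295  0.6633  0.4944 -0.8272 -0.0941]]
jamb [ 0.5305  0.0307 -0.2645] -15.154314524785033
[[ 0.9833 -1.1321  0.1743]
 [-0.891  -0.7135  1.3649]]
jamb [ 0.5313  0.0269 -0.26  ] -14.897789442486735
[[-0.9976  0.339   0.4392 -1.0448 -1.3398 -0.1816  1.1981 -0.6057  0.7399]
 [-0.1867  0.0603  0.6971  0.5462 -0.774  -0.0577 -2.2376 -1.8749  0.0876]]
guard [ 0.531   0.0228 -0.2747  0.0927] -15.736594824199207
[[-0.7377  0.5666  0.0178 -0.0995  0.4188  0.5229  0.3935 -0.2867]
 [-0.5687 -0.4305  0.5042 -0.3225 -0.6092 -0.4745  0.7915  0.4487]]
rail ends [0.433  0.3848 0.144 ] [-0.1488 -0.3233  0.3569  0.0261] [0.485  0.19   0.1437] [-0.1286 -0.2753  0.3461  0.0159] 0.20163050875595595 [0.459  0.2874 0.1439]
top [0.4592 0.2854 0.149 ] 0.20039874040566402 14.975335929605754
side [0.4584 0.2902 0.149 ] 0.20026852932843933 14.95714830827843
leaf [ 0.4844 -0.3092 -0.0715] -4.096619931105099
[[ 0.6146 -0.5375 -0.5624  0.4844]
 [ 0.0199 -0.0017 -0.0087  0.0083]]
leaf [ 0.4896 -0.3175 -0.0868] -4.974239039513187
[[-0.2567  0.1944  0.5063 -0.4424]
 [ 0.0449  0.0135 -0.2861  0.2129]]
leaf [ 0.486  -0.3042 -0.0754  0.012 ] -4.317831055479151
[[-0.0397 -0.0039 -0.0536 -0.1979  0.1323  0.6674  0.6745 -0.3469]
 [-0.4046 -0.0509  0.0378 -0.3214  0.3602  0.3223 -0.6371 -0.1285]]
top [ 0.4864 -0.3011  0.13  ]
side [ 0.4846 -0.2946  0.13  ]
jig [0.7031 0.1762 0.    ]
ga [0.7841 0.0172 0.    ]
gb [ 0.7473 -0.1189  0.    ]
fl [ 0.6961 -0.2417  0.    ]
```

>>> {"name": "step_arm", "arguments": {
  "increments": [
    [0.013, 0.032, 0, 0, 0, 2.5, -1],
    [0.025, 0.064, 0, 0, 0, 5, -1],
    [0.038, 0.096, 0, 0, 0, 7.6, -1],
    [0.051, 0.128, 0, 0, 0, 10.2, -1],
    [0.064, 0.16, 0, 0, 0, 12.7, -1],
    [0.076, 0.192, 0, 0, 0, 15.2, -1],
    [0.089, 0.224, 0, 0, 0, 17.8, -1],
    [0.102, 0.256, 0, 0, 0, 20.3, -1],
    [0.114, 0.288, 0, 0, 0, 22.9, -1],
    [0.127, 0.32, 0, 0, 0, 25.4, -1]
  ]
}}

```text
t: 1.93
eef_pos: [0.4042, -0.2941, 0.2316]
tool_rot: [0.0, 0.907, 0.421, 0.0]
contact_force: [0.5, 0.4, 0.6]
gripper_width: 0.996
```

>>> {"name": "step_arm", "arguments": {
  "increments": [
    [0.013, 0.032, 0, 0, 0, 2.5, -1],
    [0.025, 0.064, 0, 0, 0, 5, -1],
    [0.038, 0.096, 0, 0, 0, 7.6, -1],
    [0.051, 0.128, 0, 0, 0, 10.2, -1],
    [0.064, 0.16, 0, 0, 0, 12.7, -1],
    [0.076, 0.192, 0, 0, 0, 15.2, -1],
    [0.089, 0.224, -0.01, 0, 0, 17.8, -1],
    [0.102, 0.256, -0.02, 0, 0, 20.3, -1],
    [0.114, 0.288, -0.03, 0, 0, 22.9, -1],
    [0.127, 0.32, -0.04, 0, 0, 25.4, -1]
  ]
}}

```text
t: 2.77
eef_pos: [0.5314, 0.0259, 0.1912]
tool_rot: [0.0, 0.793, 0.61, 0.0]
contact_force: [0.7, -0.6, 0.1]
gripper_width: 0.997
```

>>> {"name": "step_arm", "arguments": {
  "increments": [
    [0, 0, 0, 0, 0, 0, -0.3],
    [0, 0, 0, 0, 0, 0, -0.3],
    [0, 0, 0, 0, 0, 0, -0.3]
  ]
}}

```text
t: 3.02
eef_pos: [0.5308, 0.0237, 0.1912]
tool_rot: [0.0, 0.793, 0.609, -0.0]
contact_force: [0.3, 0.2, -0.3]
gripper_width: 0.655
```

```bash
cat > look.py <<'E'
import sys,cv2
from station import bot
from h import *
n=sys.argv[1]; np.set_printoptions(precision=4,suppress=True)
from scipy.spatial.transform import Rotation as R
o=bot.get_obs(); q=o['tool_rot']; Rm=R.from_quat([q[1],q[2],q[3],q[0]]).as_matrix(); p=o['eef_pos']
print(o['t'],p,'tooly',np.degrees(np.arctan2(Rm[1,1],Rm[0,1])),'z',Rm[:,2],'w',o['gripper_width'],'F',o['contact_force'])
for c in ('top','side'):
    im=bot.read_camera(c)['color'][:,:,::-1].copy()
    cv2.imwrite(f'pics/{n}_{c}_raw.png',im)
    uv=proj(c,p)[0]; print(c,'tcp px',uv)
    x0,y0=int(np.clip(uv[0]-66,0,640-133)),int(np.clip(uv[1]-50,0,480-100))
    cr=cv2.resize(im[y0:y0+100,x0:x0+133],None,fx=6,fy=6,interpolation=cv2.INTER_CUBIC)
    print('origin',x0,y0)
    cv2.imwrite(f'pics/{n}_{c}.png',cr)
E
python3 look.py a
```

```text
3.0167 [0.5308 0.0237 0.1912] tooly -15.01221210319611 z [-0.0005 -0.0006 -1.    ] w 0.6547041314576973 F [ 0.3468  0.2054 -0.2844]
top tcp px [313.7941 302.5288]
origin 247 252
side tcp px [351.6042 234.9534]
origin 285 184
```

View pics/a_top.png

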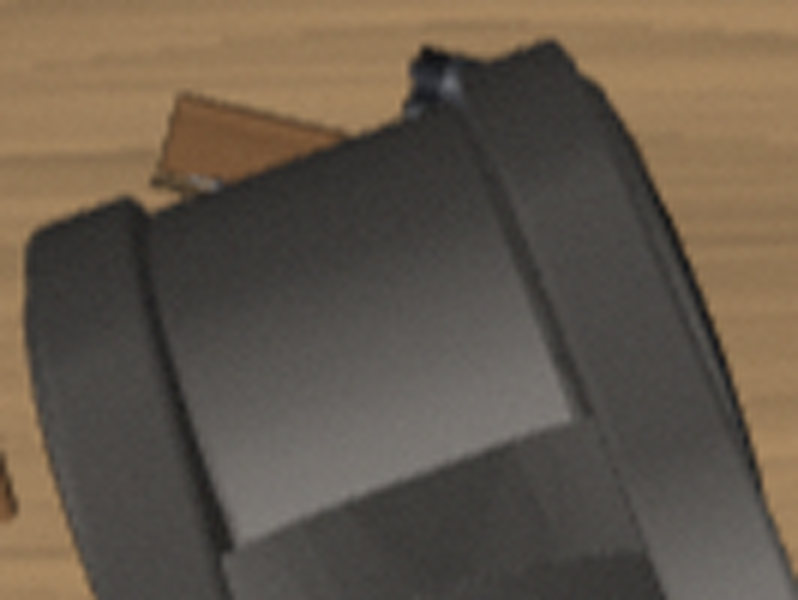

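View pics/a_side.png

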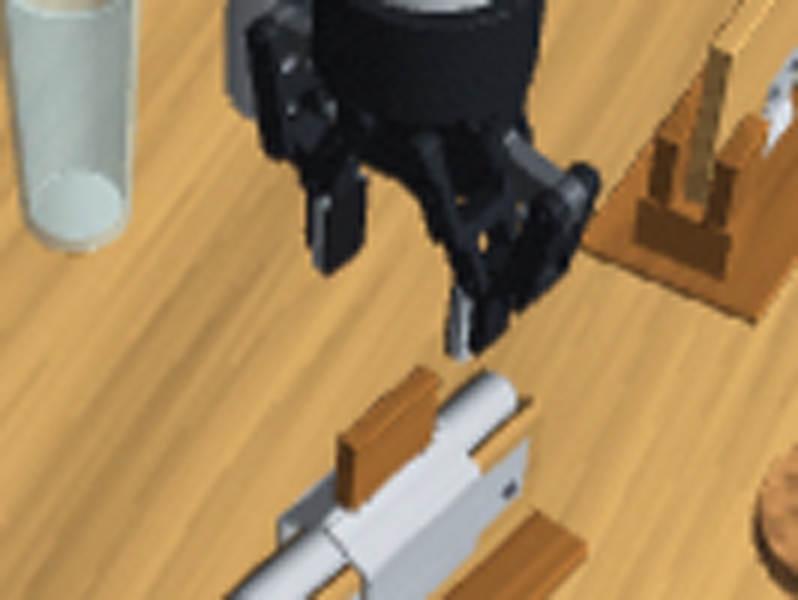

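>>> {"name": "step_arm", "arguments": {
  "increments": [
    [0, 0, 0, 0, 0, 0, 1],
    [0, 0, 0, 0, 0, 0, 1],
    [0, 0, 0, 0, 0, 0, 1],
    [0, 0, 0, 0, 0, 0, 1],
    [0, 0, 0, 0, 0, 0, 1],
    [0, 0, 0, 0, 0, 0, 1],
    [0, 0, 0, 0, 0, 0, 1]
  ]
}}

```text
t: 3.7
eef_pos: [0.531, 0.0244, 0.1913]
tool_rot: [0.0, 0.793, 0.609, 0.0]
contact_force: [0.6, -0.1, 0.1]
gripper_width: 0.001
```

```bash
python3 look.py b
```

```text
3.7 [0.531  0.0244 0.1913] tooly -14.980193429302552 z [ 0.0001  0.     -1.    ] w 0.0005704663627952893 F [ 0.6325 -0.0736  0.1406]
top tcp px [313.3997 302.4472]
origin 247 252
side tcp px [351.4136 235.101 ]
origin 285 185
```

View pics/b_side.png

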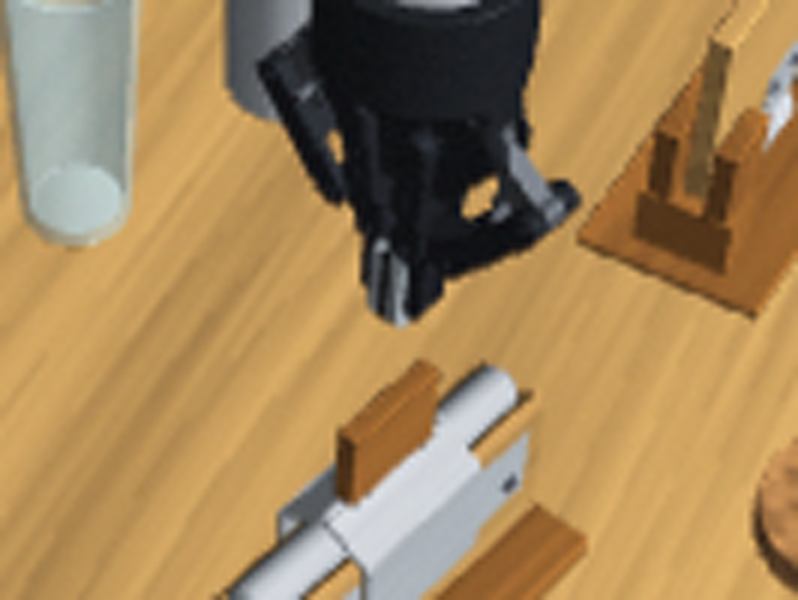

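```bash
python3 - <<'E'
from h import *
p=np.array([.531,.0244,.1913]); d=np.array([.259,.966,0])*.011
for s in (1,-1): u=proj('side',p+s*d)[0]; print(u,(u-[285,185])*6)
for dd in np.eye(3)*.001: print(proj('side',p+dd)-proj('side',p), proj('top',p+dd)-proj('top',p))
import cv2
im=cv2.imread('pics/b_side_raw.png')[215:250,335:375]
cv2.imwrite('pics/b_z.png',cv2.resize(im,None,fx=18,fy=16.5,interpolation=cv2.INTER_CUBIC))
print(((proj('side',p+d)[0]-[335,215])*[18,16.5]),((proj('side',p-d)[0]-[335,215])*[18,16.5]))
E
```

```text
[348.1464871  237.90234751] [378.87892258 317.41408505]
[354.63454694 232.3397515 ] [417.80728166 284.03850901]
[[-0.41902205 -0.15790969]] [[-0.01353684 -0.5985541 ]]
[[-0.19300836  0.30424671]] [[-0.59379363  0.01430133]]
[[ 0.02559823 -0.30853484]] [[-0.00298198  0.02868148]]
[236.63676773 377.88873389] [353.42184497 286.10589977]
```

View pics/b_z.png

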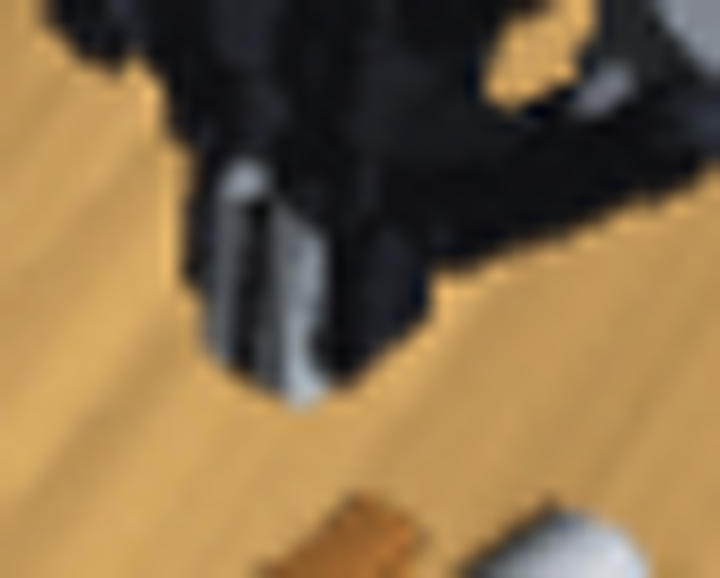

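>>> {"name": "step_arm", "arguments": {
  "increments": [
    [0, 0, 0, 0, 0, 0, 0],
    [0, 0, 0, 0, 0, 0, 0],
    [0, 0, -0.01, 0, 0, 0, 0],
    [0, 0, -0.025, 0, 0, 0, 0],
    [0, 0, -0.04, 0, 0, 0, 0],
    [0, 0, -0.055, 0, 0, 0, 0],
    [0, 0, -0.07, 0, 0, 0, 0],
    [0, 0, -0.08, 0, 0, 0, 0],
    [0, 0, -0.083, 0, 0, 0, 0],
    [0, 0, -0.083, 0, 0, 0, 0]
  ]
}}

```text
t: 4.63
eef_pos: [0.5303, 0.0244, 0.1073]
tool_rot: [-0.001, 0.793, 0.609, -0.001]
contact_force: [0.4, -0.3, 1.4]
gripper_width: 0.501
```

```bash
python3 look.py c
```

```text
4.6333 [0.5303 0.0244 0.1073] tooly -14.964084602817112 z [-0.0018  0.     -1.    ] w 0.5012491310983479 F [ 0.4098 -0.2805  1.3862]
top tcp px [313.6069 300.6355]
origin 247 250
side tcp px [349.6284 259.7135]
origin 283 209
```

View pics/c_side.png

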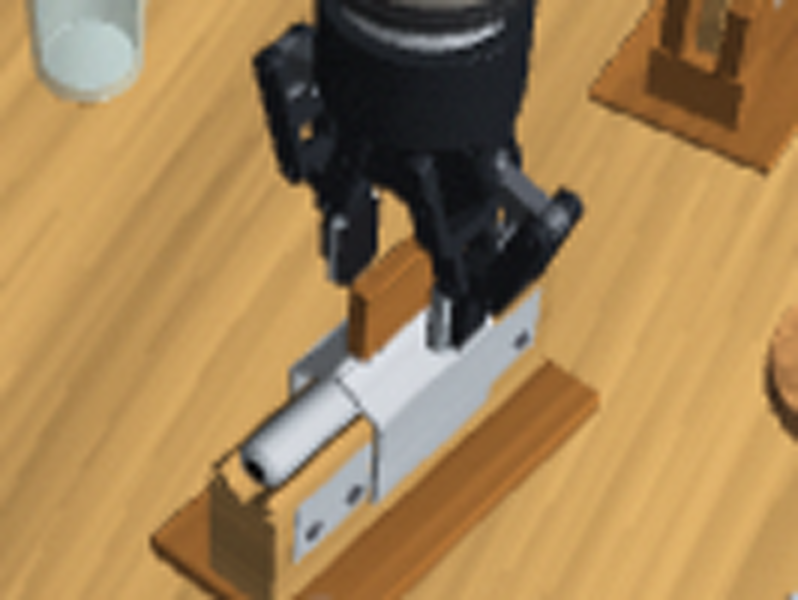

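>>> {"name": "step_arm", "arguments": {
  "increments": [
    [0, 0, 0, 0, 0, 0, 0.5],
    [0, 0, 0, 0, 0, 0, 0.5],
    [0, 0, 0, 0, 0, 0, 1],
    [0, 0, 0, 0, 0, 0, 1],
    [0, 0, 0, 0, 0, 0, 1],
    [0, 0, 0, 0, 0, 0, 1]
  ],
  "force": 25
}}

```text
t: 5.23
eef_pos: [0.5318, 0.0244, 0.109]
tool_rot: [0.001, 0.793, 0.609, 0.001]
contact_force: [1.2, -1.2, 5.4]
gripper_width: 0.113
```

```bash
python3 look.py d
```

```text
5.2333 [0.5318 0.0244 0.109 ] tooly -14.988714769360742 z [ 0.0019  0.     -1.    ] w 0.11263350173363376 F [ 1.1504 -1.1702  5.4499]
top tcp px [313.6059 299.8643]
origin 247 249
side tcp px [349.0777 259.0018]
origin 283 209
```

View pics/d_side.png

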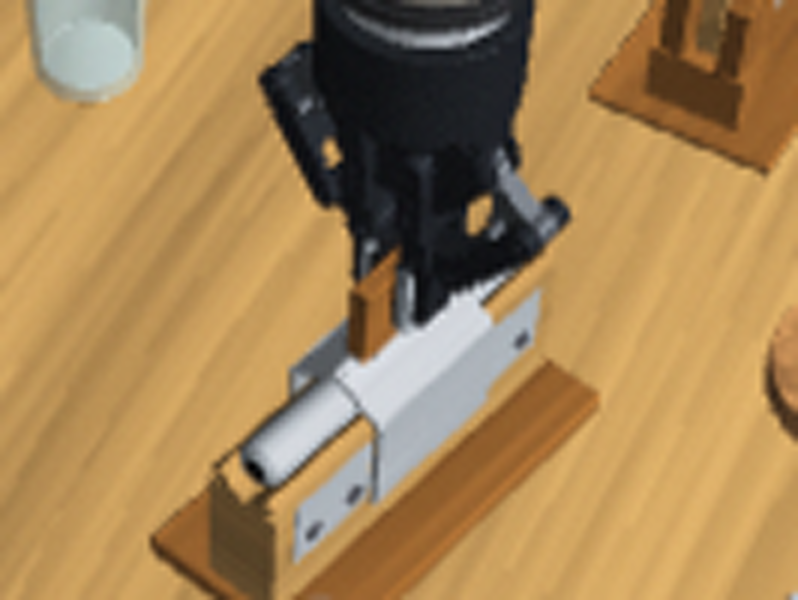

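View pics/d_top.png

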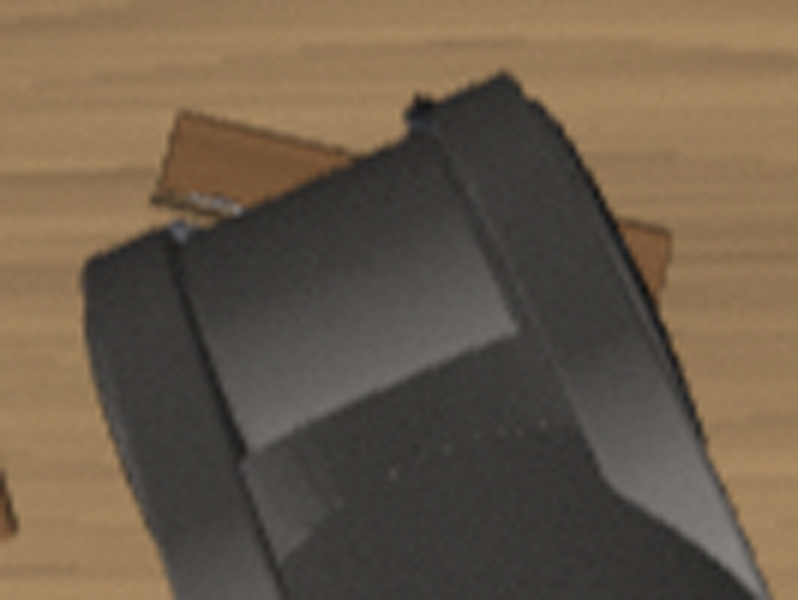

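>>> {"name": "step_arm", "arguments": {
  "increments": [
    [0, 0, 0.005, 0, 0, 0, 1],
    [0, 0, 0.015, 0, 0, 0, 1],
    [0, 0, 0.03, 0, 0, 0, 1],
    [0, 0, 0.05, 0, 0, 0, 1],
    [0, 0, 0.07, 0, 0, 0, 1],
    [0, 0, 0.09, 0, 0, 0, 1],
    [0, 0, 0.11, 0, 0, 0, 1],
    [0, 0, 0.13, 0, 0, 0, 1],
    [0, 0, 0.147, 0, 0, 0, 1],
    [0, 0, 0.152, 0, 0, 0, 1]
  ],
  "force": 40
}}

```text
t: 6.17
eef_pos: [0.5316, 0.0249, 0.2632]
tool_rot: [0.001, 0.793, 0.609, 0.001]
contact_force: [0.2, 0.0, -1.8]
gripper_width: 0.111
```

```bash
python3 look.py e; python3 - <<'E'
from h import *
np.set_printoptions(precision=4,suppress=True)
t=lambda u,v,s=7.407,o=(260,262):np.array([o[0]+u/s,o[1]+v/s])
s8=lambda u,v:np.array([300+u/8.889,235+v/8.889])
gt=[t(315,247),t(503,297),t(497,330),t(300,285)]; gs=[s8(492,87),s8(521,106),s8(394,205),s8(370,187)]
print(np.mean([onz('top',u,.1395) for u in gt],0),np.mean([onz('side',u,.1395) for u in gs],0))
E
```

```text
6.1667 [0.5316 0.0249 0.2632] tooly -14.952038633577502 z [ 0.0032  0.0003 -1.    ] w 0.1114378129479336 F [ 0.1965  0.0403 -1.7645]
top tcp px [312.8218 304.3561]
origin 246 254
side tcp px [352.991  211.8715]
origin 286 161
[0.5308 0.0227 0.1395] [0.5301 0.0268 0.1395]
```

View pics/e_side_raw.png

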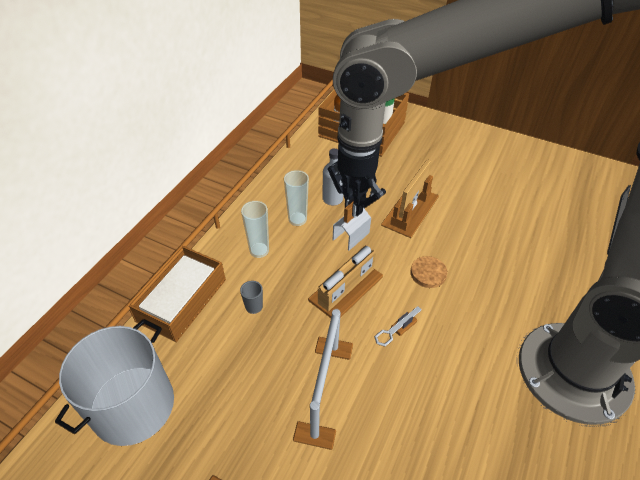

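View pics/e_top_raw.png

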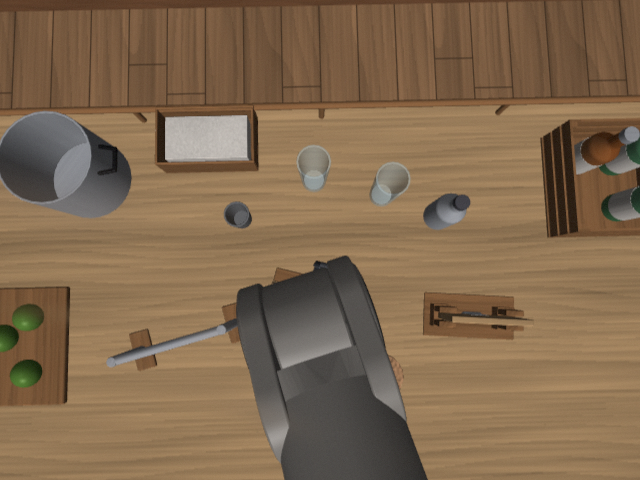

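>>> {"name": "step_arm", "arguments": {
  "increments": [
    [-0.004, 0.013, 0, 0, 0, 1.5, 1],
    [-0.011, 0.039, 0, 0, 0, 4.5, 1],
    [-0.018, 0.066, 0, 0, 0, 7.5, 1],
    [-0.026, 0.094, 0, 0, 0, 11, 1],
    [-0.035, 0.125, 0, 0, 0, 14.5, 1],
    [-0.043, 0.156, 0, 0, 0, 18, 1],
    [-0.052, 0.187, 0, 0, 0, 21.5, 1],
    [-0.06, 0.217, 0, 0, 0, 25, 1],
    [-0.068, 0.245, 0, 0, 0, 28, 1],
    [-0.0725, 0.262, 0, 0, 0, 30, 1]
  ]
}}

```text
t: 7.1
eef_pos: [0.455, 0.2903, 0.259]
tool_rot: [-0.001, 0.605, 0.796, -0.001]
contact_force: [-1.3, -0.7, -2.7]
gripper_width: 0.112
```

>>> {"name": "step_arm", "arguments": {
  "increments": [
    [0, 0, 0, 0, 0, 0, 1],
    [0, 0, 0, 0, 0, 0, 1]
  ]
}}

```text
t: 7.27
eef_pos: [0.4565, 0.2875, 0.2589]
tool_rot: [-0.001, 0.607, 0.795, -0.001]
contact_force: [0.4, 0.1, -2.0]
gripper_width: 0.115
```

```bash
python3 look.py f
```

```text
7.2667 [0.4565 0.2875 0.2589] tooly 15.253431824454925 z [-0.0028 -0.0008 -1.    ] w 0.11486598571075216 F [ 0.38    0.0568 -2.02  ]
top tcp px [139.9813 358.5363]
origin 73 308
side tcp px [329.041  324.1735]
origin 263 274
```

View pics/f_side_raw.png

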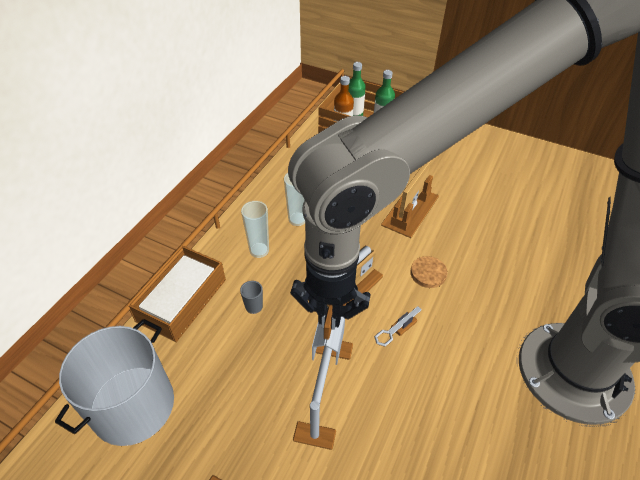

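View pics/f_top_raw.png

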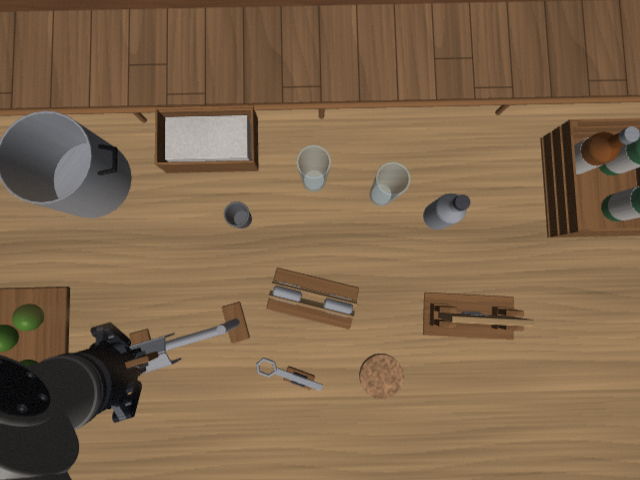

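>>> {"name": "step_arm", "arguments": {
  "increments": [
    [0.002, 0, -0.005, 0, 0, 0, 1],
    [0.0025, 0, -0.02, 0, 0, 0, 1],
    [0.0025, 0, -0.038, 0, 0, 0, 1],
    [0.0025, 0, -0.055, 0, 0, 0, 1],
    [0.0025, 0, -0.07, 0, 0, 0, 1],
    [0.0025, 0, -0.082, 0, 0, 0, 1],
    [0.0025, 0, -0.088, 0, 0, 0, 1],
    [0.0025, 0, -0.091, 0, 0, 0, 1],
    [0.0025, 0, -0.093, 0, 0, 0, 1],
    [0.0025, 0, -0.093, 0, 0, 0, 1]
  ]
}}

```text
t: 8.2
eef_pos: [0.4613, 0.2865, 0.1675]
tool_rot: [0.0, 0.609, 0.793, 0.0]
contact_force: [-0.3, -0.0, -1.9]
gripper_width: 0.108
```

```bash
python3 look.py g
```

```text
8.2 [0.4613 0.2865 0.1675] tooly 15.003986930179783 z [ 0.0004  0.0003 -1.    ] w 0.10844848308961695 F [-0.3188 -0.0008 -1.9407]
top tcp px [162.0593 346.2951]
origin 96 296
side tcp px [325.9155 349.0019]
origin 259 299
```

View pics/g_side.png

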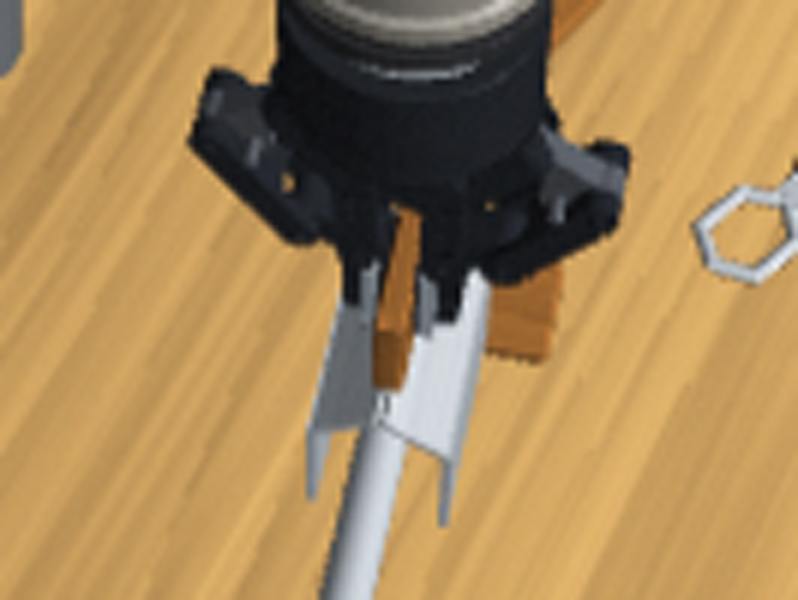

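View pics/g_top.png

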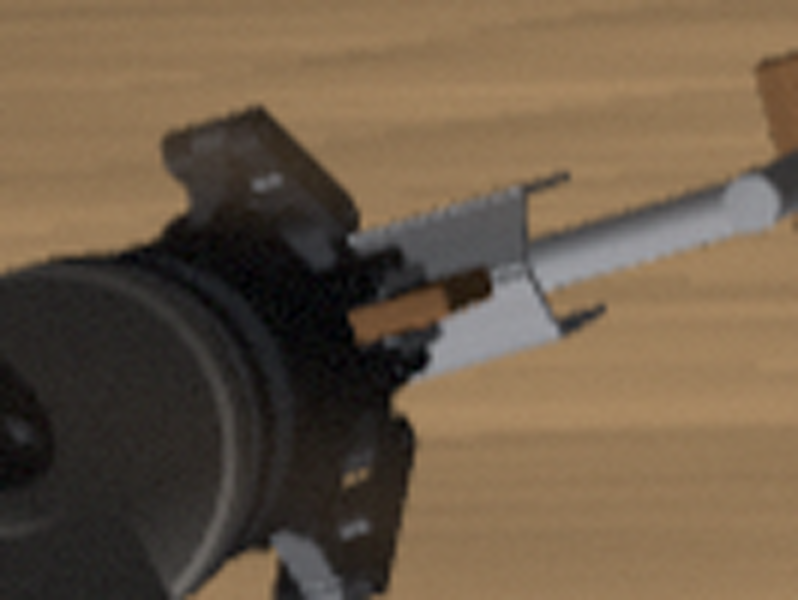

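>>> {"name": "step_arm", "arguments": {
  "increments": [
    [0, 0, -0.002, 0, 0, 0, 1],
    [0, 0, -0.004, 0, 0, 0, 1],
    [0, 0, -0.005, 0, 0, 0, 1],
    [0, 0, -0.006, 0, 0, 0, 1],
    [0, 0, -0.006, 0, 0, 0, 1]
  ]
}}

```text
t: 8.72
eef_pos: [0.461, 0.2864, 0.1618]
tool_rot: [0.0, 0.609, 0.793, -0.0]
contact_force: [-2.4, -1.8, 4.1]
gripper_width: 0.111
```

>>> {"name": "step_arm", "arguments": {
  "increments": [
    [0, 0, 0, 0, 0, 0, 0.4],
    [0, 0, 0, 0, 0, 0, 0.2],
    [0, 0, 0, 0, 0, 0, 0],
    [0, 0, 0, 0, 0, 0, 0],
    [0, 0, 0, 0, 0, 0, 0]
  ]
}}

```text
t: 9.13
eef_pos: [0.461, 0.2865, 0.1613]
tool_rot: [0.0, 0.609, 0.793, 0.0]
contact_force: [1.2, -0.7, 0.6]
gripper_width: 0.5
```

```bash
python3 look.py i
```

```text
9.1333 [0.461  0.2865 0.1613] tooly 15.026273887931213 z [ 0.0001  0.0001 -1.    ] w 0.4999014758013995 F [ 1.1506 -0.7011  0.5756]
top tcp px [163.3097 345.9149]
origin 97 295
side tcp px [325.9768 350.7164]
origin 259 300
```

View pics/i_side.png

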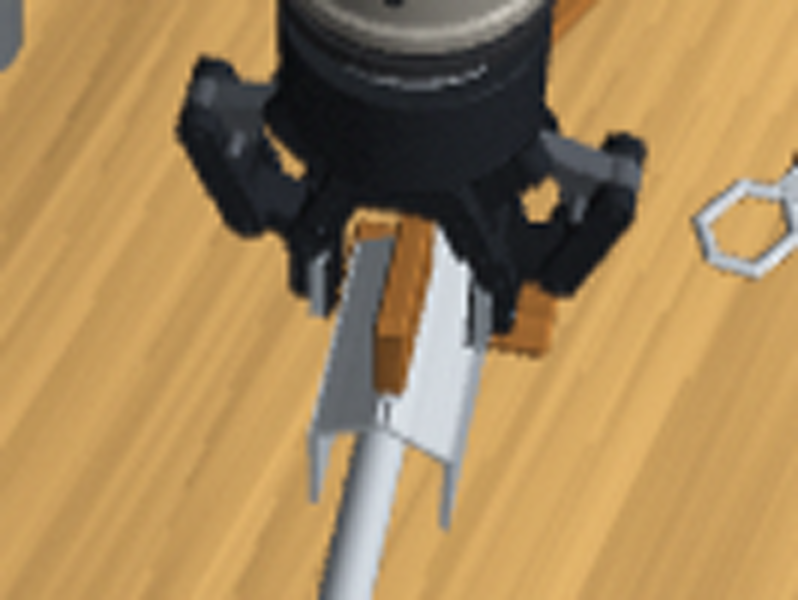

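>>> {"name": "step_arm", "arguments": {
  "increments": [
    [0, 0, 0.005, 0, 0, 0, 0],
    [0, 0, 0.015, 0, 0, 0, 0],
    [0, 0, 0.03, 0, 0, 0, 0],
    [0, 0, 0.05, 0, 0, 0, 0],
    [0, 0, 0.07, 0, 0, 0, 0],
    [0, 0, 0.085, 0, 0, 0, 0],
    [0, 0, 0.09, 0, 0, 0, 0]
  ]
}}

```text
t: 9.82
eef_pos: [0.462, 0.2876, 0.2548]
tool_rot: [0.001, 0.609, 0.794, 0.002]
contact_force: [0.2, 0.4, -0.4]
gripper_width: 0.504
```

```bash
python3 look.py j; python3 - <<'E'
import cv2
im=cv2.imread('pics/f_top_raw.png')[262:332,260:366]
cv2.imwrite('pics/k_t.png',cv2.resize(im,None,fx=7.5,fy=7.5,interpolation=cv2.INTER_CUBIC))
im=cv2.imread('pics/e_side_raw.png')[240:317,303:390]
cv2.imwrite('pics/k_s.png',cv2.resize(im,None,fx=7.5,fy=7.5,interpolation=cv2.INTER_CUBIC))
E
```

```text
9.8167 [0.462  0.2876 0.2548] tooly 15.030110511517826 z [ 0.0042  0.0026 -1.    ] w 0.5035223272426429 F [ 0.1612  0.4402 -0.4474]
top tcp px [141.0605 354.3951]
origin 75 304
side tcp px [326.15   324.2214]
origin 260 274
```

View pics/j_side.png

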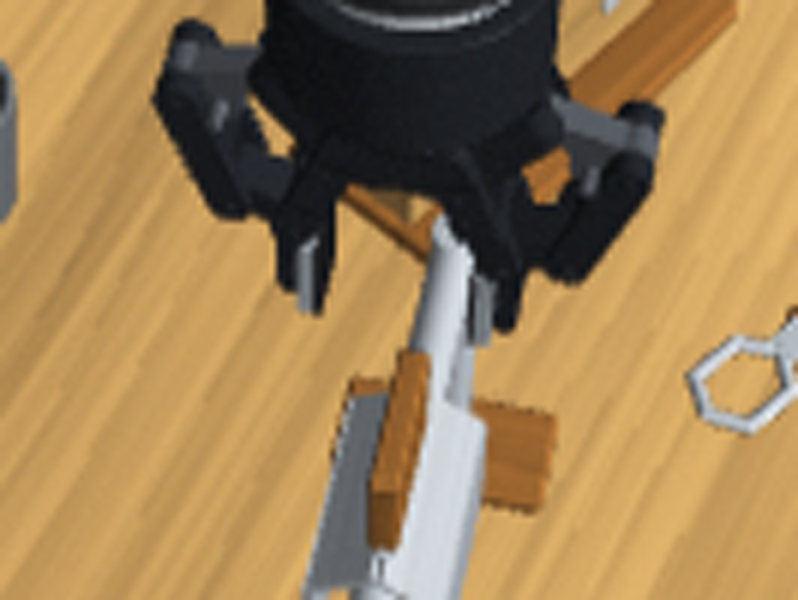

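View pics/k_t.png

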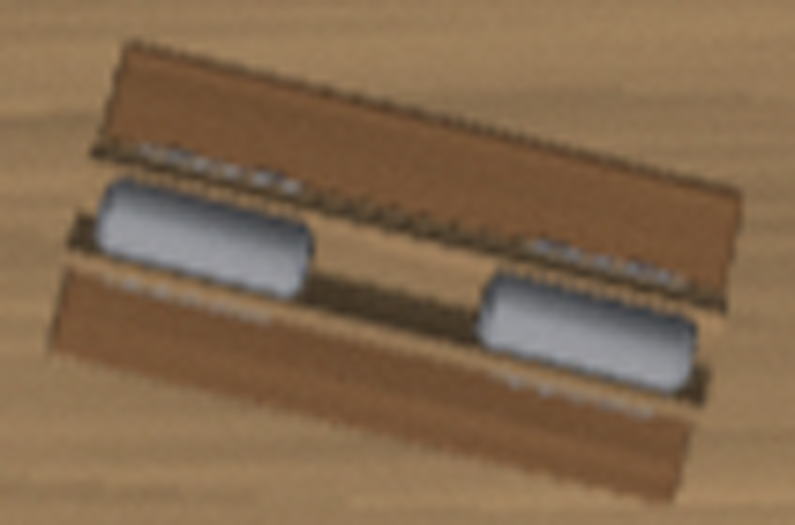

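View pics/k_s.png

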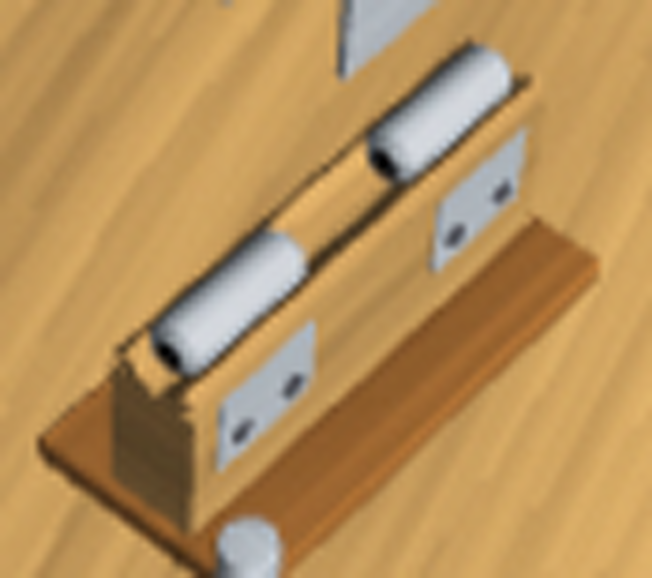

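```bash
python3 - <<'E'
from h import *
np.set_printoptions(precision=4,suppress=True)
t=lambda u,v:np.array([260+u/7.5,262+v/7.5]); s=lambda u,v:np.array([303+u/7.5,240+v/7.5])
print(onz('top',t(396,284.5),.085))
a,b=onz('top',t(204,236),.085),onz('top',t(588,332),.085); d=a-b; print(a,b,np.linalg.norm(d),np.degrees(np.arctan2(-d[0],d[1])))
# foot corners center
f=[t(127,40),t(742,187),t(668,502),t(50,350)]; print('foot',np.mean([onz('top',u,.012) for u in f],0))
# side: bore holes at near(+y) end of each knuckle: y=+78 and -23
a,b=onz('side',s(168,352),.085),onz('side',s(384,163),.085); d=a-b; print(a,b,np.linalg.norm(d),np.degrees(np.arctan2(-d[0],d[1])))
u=d/np.linalg.norm(d); print('mid side',b+u*.023,a-u*.078)
E
```

```text
[0.5307 0.0261 0.085 ]
[0.5443 0.0752 0.085 ] [ 0.5175 -0.0229  0.085 ] 0.10171902269293037 -15.296962192221148
foot [0.532  0.0264 0.012 ]
[0.5521 0.1042 0.085 ] [0.5249 0.008  0.085 ] 0.10005786111624966 -15.772974098454448
mid side [0.5311 0.0301 0.085 ] [0.5309 0.0292 0.085 ]
```

>>> {"name": "step_arm", "arguments": {
  "increments": [
    [0.001, -0.015, 0, 0, 0, -0.5, 0],
    [0.003, -0.045, 0, 0, 0, -1.5, 0],
    [0.005, -0.078, 0, 0, 0, -3, 0],
    [0.006, -0.112, 0, 0, 0, -4, 0],
    [0.008, -0.147, 0, 0, 0, -5, 0],
    [0.009, -0.182, 0, 0, 0, -6, 0],
    [0.01, -0.217, 0, 0, 0, -7, 0],
    [0.011, -0.252, 0, 0, 0, -8, 0],
    [0.012, -0.287, 0, 0, 0, -9, 0],
    [0.013, -0.322, 0, 0, 0, -10, 0]
  ]
}}

```text
t: 10.75
eef_pos: [0.473, -0.0374, 0.2504]
tool_rot: [-0.001, 0.676, 0.737, -0.001]
contact_force: [1.1, 0.3, 0.6]
gripper_width: 0.501
```

>>> {"name": "step_arm", "arguments": {
  "increments": [
    [0.001, -0.035, 0, 0, 0, -1.2, 0],
    [0.003, -0.07, 0, 0, 0, -2.4, 0],
    [0.004, -0.105, 0, 0, 0, -3.6, 0],
    [0.006, -0.14, 0, 0, 0, -4.8, 0],
    [0.007, -0.175, -0.01, 0, 0, -6, 0],
    [0.008, -0.205, -0.02, 0, 0, -7.2, 0],
    [0.01, -0.235, -0.035, 0, 0, -8.3, 0],
    [0.011, -0.256, -0.05, 0, 0, -9.3, 0],
    [0.011, -0.266, -0.06, 0, 0, -9.3, 0],
    [0.011, -0.266, -0.06, 0, 0, -9.3, 0]
  ]
}}

```text
t: 11.58
eef_pos: [0.4825, -0.3031, 0.1879]
tool_rot: [-0.003, 0.734, 0.679, -0.001]
contact_force: [-1.6, 0.4, -0.2]
gripper_width: 0.497
```

```bash
python3 look.py l; python3 -c "
from h import *
for a in [(.486,-.300,.13)]: print(proj('side',np.array(a)),proj('top',np.array(a)))"
```

```text
11.5833 [ 0.4825 -0.3031  0.1879] tooly -4.45327774777038 z [-0.0052  0.0021 -1.    ] w 0.49734046016267175 F [-1.558   0.4344 -0.1532]
top tcp px [508.1763 326.6615]
origin 442 276
side tcp px [423.3439 156.7411]
origin 357 106
[[418.04596556 174.5035519 ]] [[492.28746359 321.43964343]]
```

View pics/l_side.png

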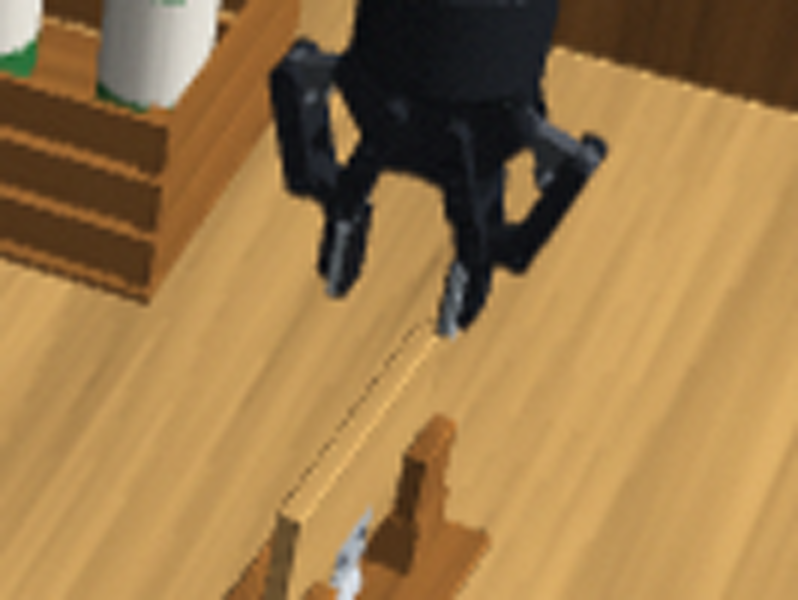

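View pics/l_top.png

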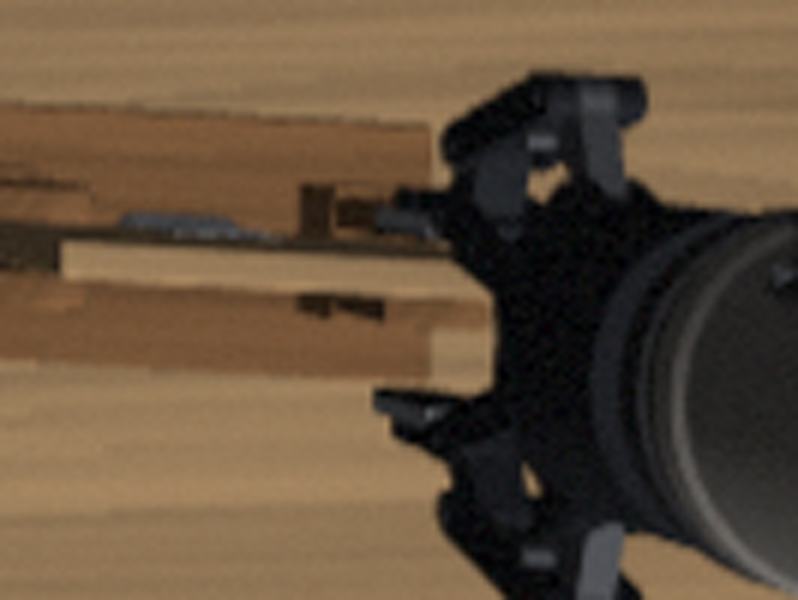

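View pics/l_side_raw.png

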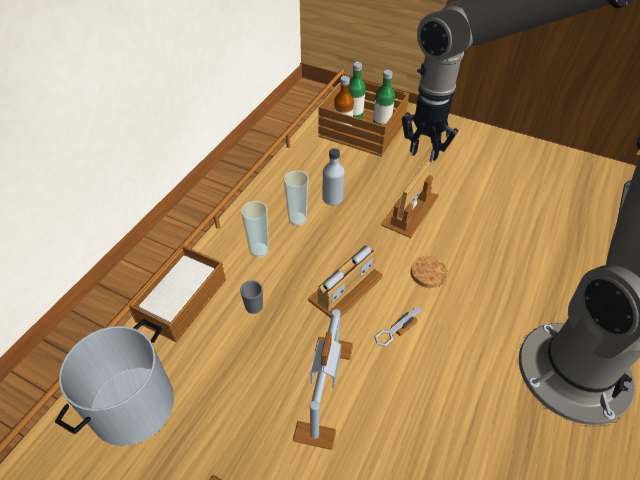

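>>> {"name": "step_arm", "arguments": {
  "increments": [
    [0.002, 0.002, 0, 0, 0, 0, 0],
    [0.0035, 0.003, -0.01, 0, 0, 0, 0],
    [0.0035, 0.003, -0.02, 0, 0, 0, 0],
    [0.0035, 0.003, -0.035, 0, 0, 0, 0],
    [0.0035, 0.003, -0.05, 0, 0, 0, 0],
    [0.0035, 0.003, -0.065, 0, 0, 0, 0],
    [0.0035, 0.003, -0.08, 0, 0, 0, 0],
    [0.0035, 0.003, -0.087, 0, 0, 0, 0],
    [0.0035, 0.003, -0.087, 0, 0, 0, 0]
  ]
}}

```text
t: 12.43
eef_pos: [0.4873, -0.2973, 0.1023]
tool_rot: [-0.002, 0.733, 0.681, -0.0]
contact_force: [1.2, -0.5, 1.2]
gripper_width: 0.501
```

```bash
python3 look.py m
```

```text
12.4333 [ 0.4873 -0.2973  0.1023] tooly -4.2091110275702786 z [-0.0031  0.0019 -1.    ] w 0.5008729827580508 F [ 1.1847 -0.4858  1.1761]
top tcp px [484.8341 319.4083]
origin 418 269
side tcp px [415.5928 182.9189]
origin 349 132
```

View pics/m_side.png

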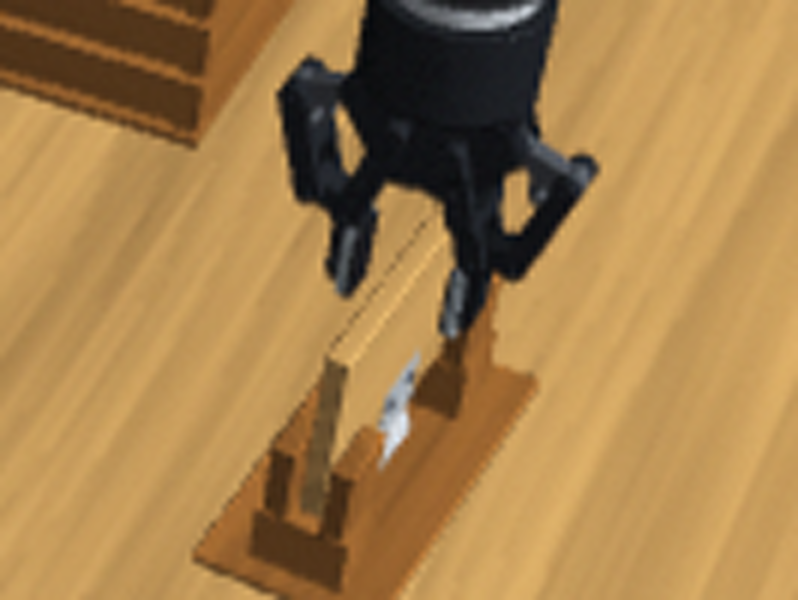

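View pics/m_top.png

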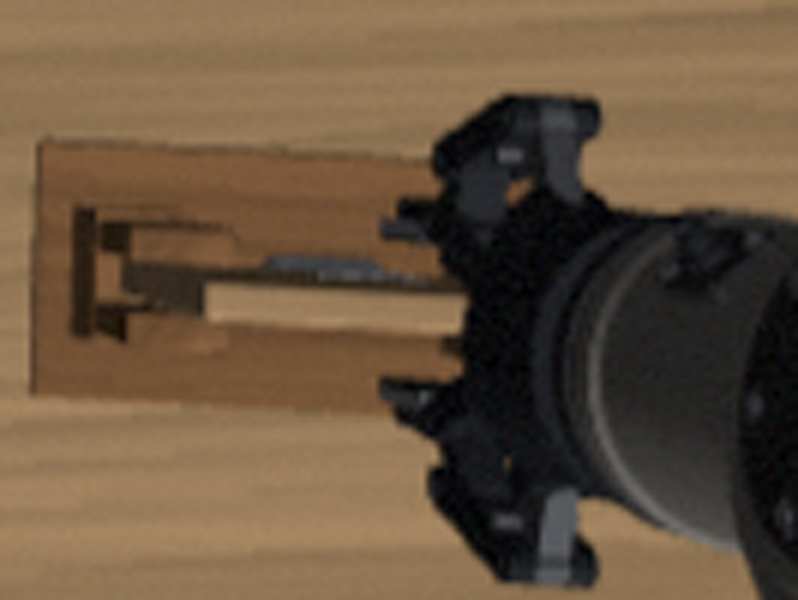

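>>> {"name": "step_arm", "arguments": {
  "increments": [
    [-0.001, -0.0025, 0, 0, 0, 0, 0],
    [-0.001, -0.0025, 0, 0, 0, 0, 0.5],
    [-0.001, -0.0025, 0, 0, 0, 0, 1],
    [-0.001, -0.0025, 0, 0, 0, 0, 1],
    [-0.001, -0.0025, 0, 0, 0, 0, 1],
    [-0.001, -0.0025, 0, 0, 0, 0, 1],
    [-0.001, -0.0025, 0, 0, 0, 0, 1],
    [-0.001, -0.0025, 0, 0, 0, 0, 1]
  ],
  "force": 40
}}

```text
t: 13.2
eef_pos: [0.488, -0.3015, 0.105]
tool_rot: [0.001, 0.733, 0.68, 0.0]
contact_force: [-0.4, -0.8, 5.5]
gripper_width: 0.133
```

```bash
python3 look.py n
```

```text
13.2 [ 0.488  -0.3015  0.105 ] tooly -4.288060270703959 z [ 0.0012 -0.0008 -1.    ] w 0.13270796760051207 F [-0.4485 -0.8037  5.5195]
top tcp px [487.6287 319.1295]
origin 421 269
side tcp px [416.0702 181.1065]
origin 350 131
```

View pics/n_side.png

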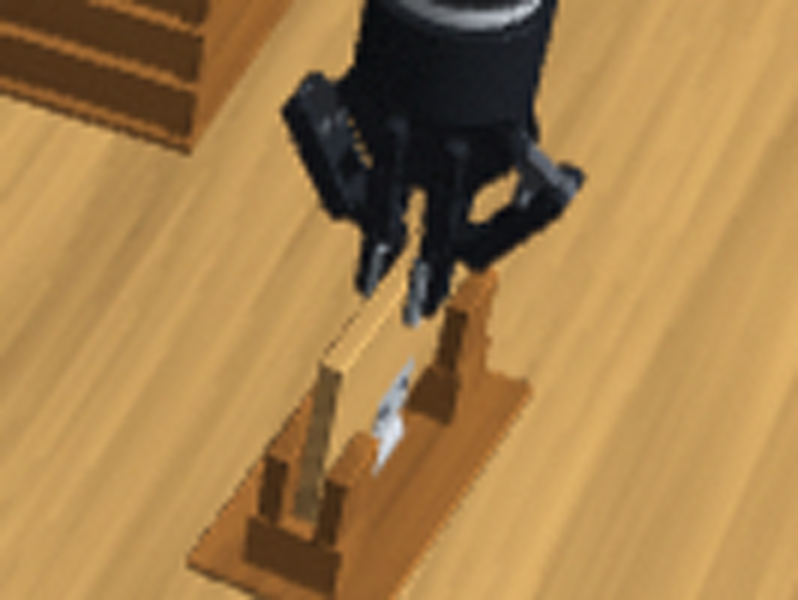

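View pics/n_top.png

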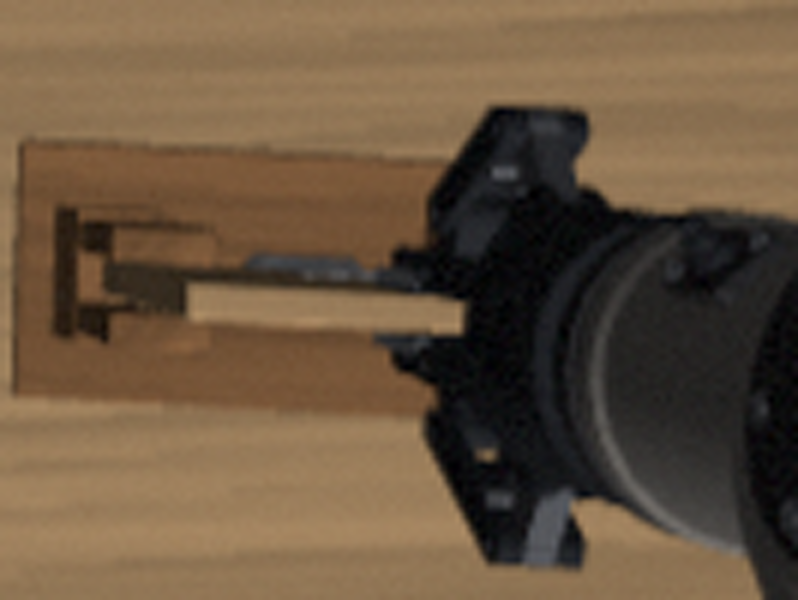

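>>> {"name": "step_arm", "arguments": {
  "increments": [
    [0, 0, 0.005, 0, 0, 0, 1],
    [0, 0, 0.015, 0, 0, 0, 1],
    [0, 0, 0.03, 0, 0, 0, 1],
    [0, 0, 0.05, 0, 0, 0, 1],
    [0, 0, 0.07, 0, 0, 0, 1],
    [0, 0, 0.09, 0, 0, 0, 1],
    [0, 0, 0.11, 0, 0, 0, 1],
    [0, 0, 0.13, 0, 0, 0, 1],
    [0, 0, 0.142, 0, 0, 0, 1],
    [0, 0, 0.145, 0, 0, 0, 1]
  ]
}}

```text
t: 14.13
eef_pos: [0.4884, -0.3014, 0.2519]
tool_rot: [0.002, 0.733, 0.68, 0.001]
contact_force: [0.2, -0.3, -1.7]
gripper_width: 0.131
```

```bash
python3 look.py o
```

```text
14.1333 [ 0.4884 -0.3014  0.2519] tooly -4.270700269256174 z [ 0.0032 -0.0018 -1.    ] w 0.13079613990739145 F [ 0.1534 -0.267  -1.652 ]
top tcp px [525.1786 327.112 ]
origin 459 277
side tcp px [425.0556 135.699 ]
origin 359 85
```

View pics/o_side.png

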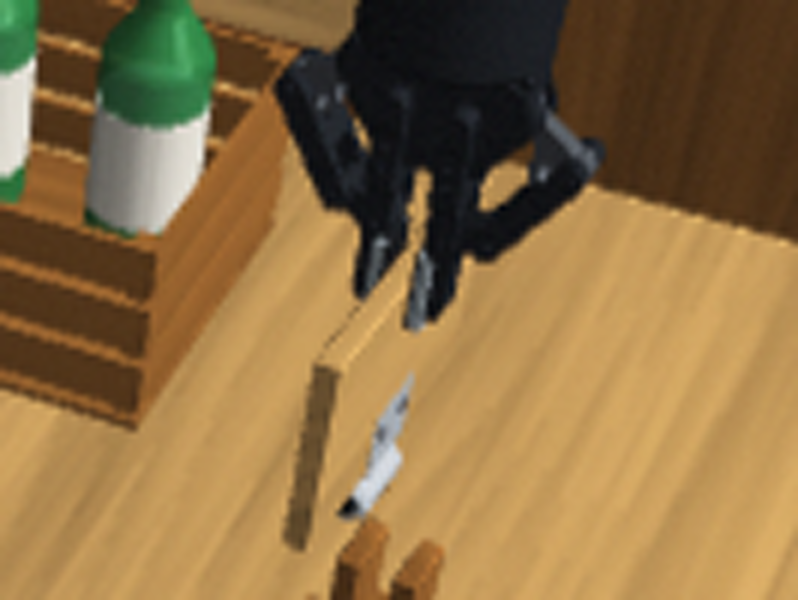

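View pics/o_top_raw.png

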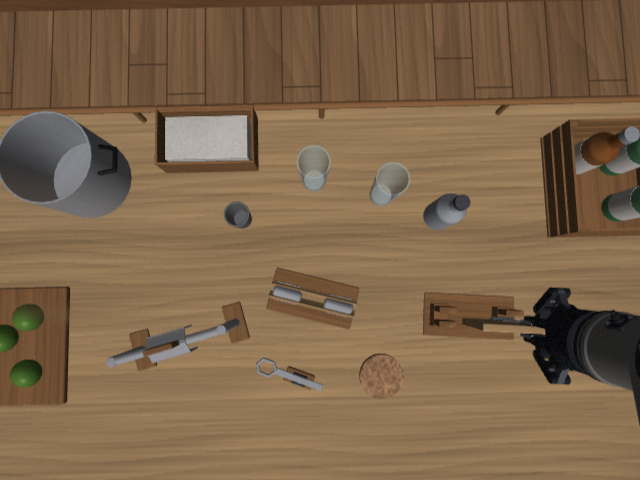

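```bash
python3 - <<'E'
from h import *
np.set_printoptions(precision=4,suppress=True)
p=np.array([.4884,-.3014,.2519]); yd=np.array([.0745,.9972,0])
for off in (-.004,0,.004):
  for dz in (.083,.085,.087):
    L=p-[0,0,dz]+yd*off; print(off,dz,(proj('side',L+yd*.02)[0]-[359,85])*6, 'top-near corner',(proj('side',L+yd*.075+[-.006,0,.11])[0]-[359,85])*6,(proj('side',L+yd*.075+[0,0,.016])[0]-[359,85])*6)
E
```

```text
-0.004 0.083 [348.5629 484.7981] top-near corner [347.8303 348.2483] [298.6912 529.7209]
-0.004 0.085 [347.839  488.4553] top-near corner [347.0364 352.4392] [298.0029 533.4482]
-0.004 0.087 [347.1167 492.1041] top-near corner [346.2445 356.6194] [297.3163 537.1665]
0 0.083 [344.6268 490.0971] top-near corner [343.506  353.8108] [294.5324 535.2803]
0 0.085 [343.9063 493.7544] top-near corner [342.7161 358.0024] [293.8479 539.0075]
0 0.087 [343.1874 497.4032] top-near corner [341.9283 362.1833] [293.1651 542.7256]
0.004 0.083 [340.6772 495.4143] top-near corner [339.1653 359.3942] [290.3588 540.8595]
0.004 0.085 [339.9601 499.0716] top-near corner [338.3796 363.5866] [289.6782 544.5865]
0.004 0.087 [339.2446 502.7204] top-near corner [337.5959 367.7681] [288.9992 548.3045]
```

>>> {"name": "step_arm", "arguments": {
  "increments": [
    [0.002, 0.015, 0, 0, 0, -0.5, 1],
    [0.006, 0.045, 0, 0, 0, -1.5, 1],
    [0.011, 0.08, 0, 0, 0, -2.6, 1],
    [0.016, 0.118, 0, 0, 0, -3.9, 1],
    [0.021, 0.156, 0, 0, 0, -5.1, 1],
    [0.026, 0.194, 0, 0, 0, -6.4, 1],
    [0.031, 0.232, 0, 0, 0, -7.6, 1],
    [0.036, 0.27, 0, 0, 0, -8.9, 1],
    [0.041, 0.305, 0, 0, 0, -10, 1],
    [0.043, 0.323, 0, 0, 0, -10.8, 1]
  ]
}}

```text
t: 15.07
eef_pos: [0.5296, 0.0274, 0.248]
tool_rot: [-0.002, 0.792, 0.61, -0.0]
contact_force: [0.7, -0.8, -0.7]
gripper_width: 0.131
```

>>> {"name": "step_arm", "arguments": {
  "increments": [
    [0, 0.003, -0.005, 0, 0, 0, 1],
    [0, 0.004, -0.015, 0, 0, 0, 1],
    [0, 0.004, -0.03, 0, 0, 0, 1],
    [0, 0.004, -0.04, 0, 0, 0, 1],
    [0, 0.004, -0.047, 0, 0, 0, 1],
    [0, 0.004, -0.05, 0, 0, 0, 1],
    [0, 0.004, -0.05, 0, 0, 0, 1],
    [0, 0.004, -0.05, 0, 0, 0, 1]
  ]
}}

```text
t: 15.73
eef_pos: [0.5306, 0.0255, 0.1994]
tool_rot: [-0.0, 0.794, 0.608, 0.0]
contact_force: [0.2, 0.2, -2.1]
gripper_width: 0.133
```

```bash
python3 look.py p
```

```text
15.7333 [0.5306 0.0255 0.1994] tooly -15.117380645443616 z [ 0.  0. -1.] w 0.13347052068026036 F [ 0.1514  0.1947 -2.0682]
top tcp px [312.7266 302.9207]
origin 246 252
side tcp px [351.5657 232.9994]
origin 285 182
```

View pics/p_side.png

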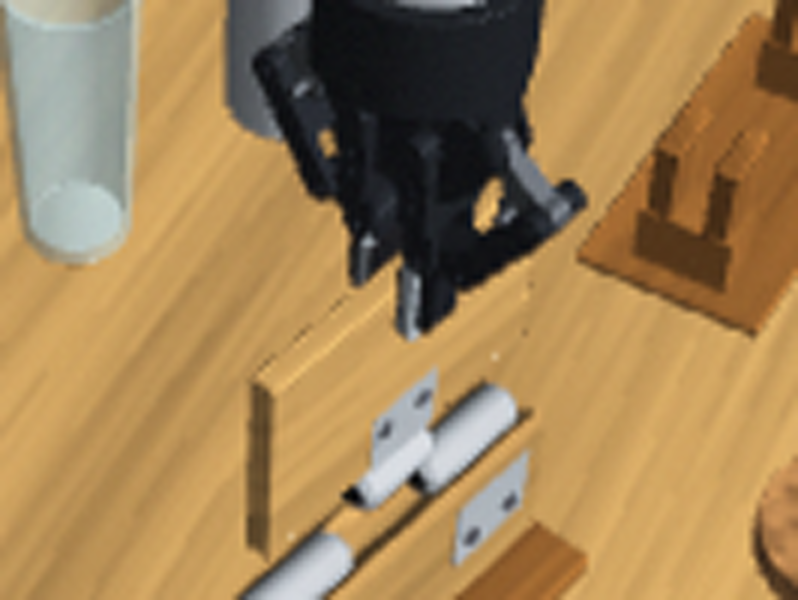

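View pics/p_top.png

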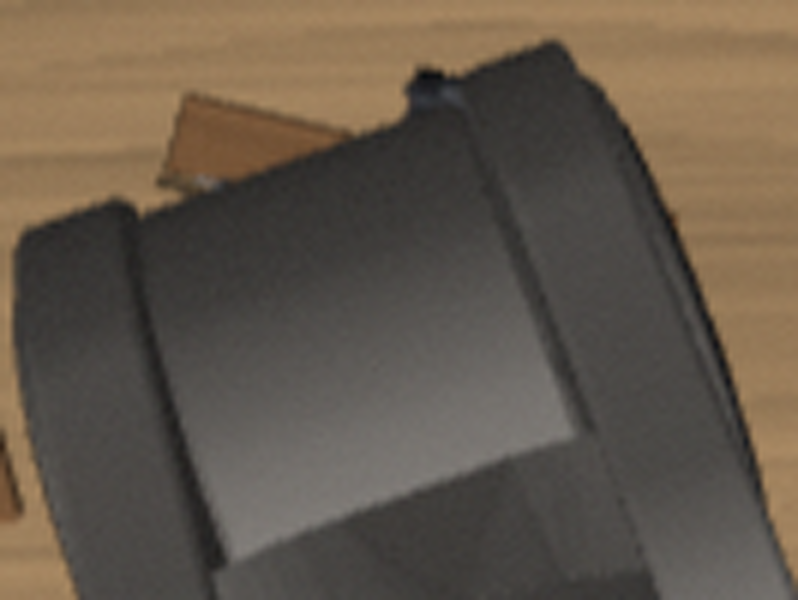

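>>> {"name": "step_arm", "arguments": {
  "increments": [
    [0.001, 0.0005, 0, 0, 0, 0, 1],
    [0.0015, 0.0007, -0.003, 0, 0, 0, 1],
    [0.0015, 0.0007, -0.006, 0, 0, 0, 1],
    [0.0015, 0.0007, -0.009, 0, 0, 0, 1],
    [0.0015, 0.0007, -0.012, 0, 0, 0, 1],
    [0.0015, 0.0007, -0.014, 0, 0, 0, 1],
    [0.0015, 0.0007, -0.014, 0, 0, 0, 1]
  ]
}}

```text
t: 16.42
eef_pos: [0.5316, 0.0266, 0.1846]
tool_rot: [-0.0, 0.794, 0.608, -0.0]
contact_force: [0.2, 0.3, -3.4]
gripper_width: 0.134
```

```bash
python3 look.py q
```

```text
16.4167 [0.5316 0.0266 0.1846] tooly -15.071782224913465 z [-0.0012 -0.     -1.    ] w 0.13405244307591416 F [ 0.1919  0.2578 -3.4338]
top tcp px [312.1316 301.9533]
origin 246 251
side tcp px [350.5891 237.729 ]
origin 284 187
```

View pics/q_side.png

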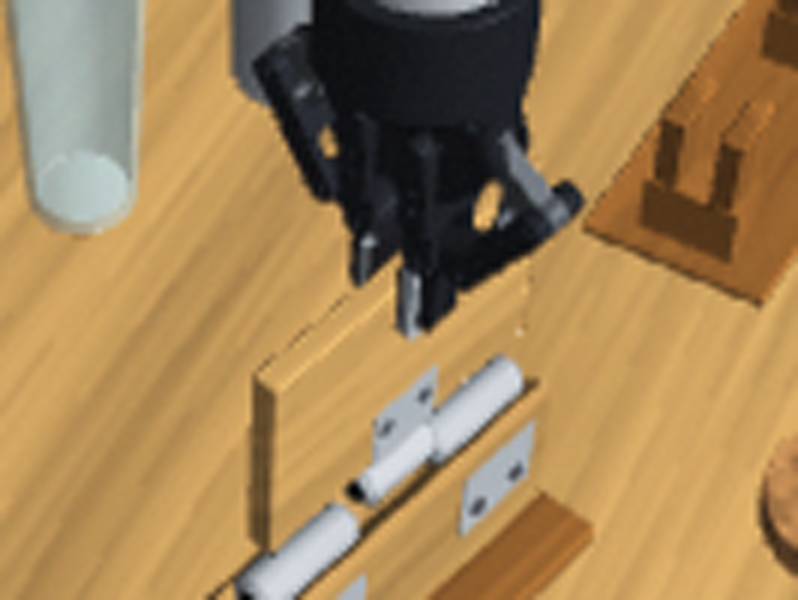

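>>> {"name": "step_arm", "arguments": {
  "increments": [
    [0.0005, 0, -0.002, 0, 0, 0, 1],
    [0.0005, 0, -0.004, 0, 0, 0, 1],
    [0.0005, 0, -0.006, 0, 0, 0, 1],
    [0.0005, 0, -0.008, 0, 0, 0, 1],
    [0.0005, 0, -0.01, 0, 0, 0, 1],
    [0.0005, 0, -0.01, 0, 0, 0, 1]
  ]
}}

```text
t: 17.02
eef_pos: [0.5321, 0.0266, 0.1748]
tool_rot: [-0.0, 0.794, 0.608, -0.0]
contact_force: [-0.0, 0.3, -2.6]
gripper_width: 0.132
```

```bash
python3 look.py r
```

```text
17.0167 [0.5321 0.0266 0.1748] tooly -15.075370793321156 z [-0.0008 -0.     -1.    ] w 0.1324244414767151 F [-0.0178  0.2583 -2.596 ]
top tcp px [312.1765 301.3369]
origin 246 251
side tcp px [350.1019 240.6205]
origin 284 190
```

View pics/r_side.png

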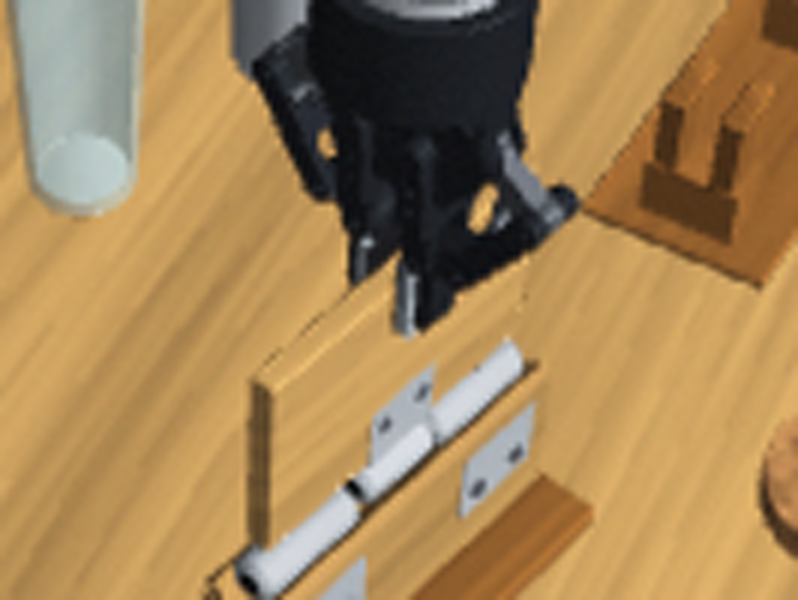

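>>> {"name": "step_arm", "arguments": {
  "increments": [
    [0, 0, -0.001, 0, 0, 0, 1],
    [0, 0, -0.002, 0, 0, 0, 1],
    [0, 0, -0.0025, 0, 0, 0, 1],
    [0, 0, -0.0025, 0, 0, 0, 1]
  ]
}}

```text
t: 17.45
eef_pos: [0.5324, 0.0266, 0.1727]
tool_rot: [-0.0, 0.794, 0.608, -0.0]
contact_force: [0.2, -0.0, -2.4]
gripper_width: 0.131
```

>>> {"name": "step_arm", "arguments": {
  "increments": [
    [0, 0, -0.001, 0, 0, 0, 1],
    [0, 0, -0.0015, 0, 0, 0, 1],
    [0, 0, -0.0015, 0, 0, 0, 1]
  ]
}}

```text
t: 17.7
eef_pos: [0.5324, 0.0266, 0.1712]
tool_rot: [-0.0, 0.794, 0.608, -0.0]
contact_force: [-0.8, 0.2, -3.0]
gripper_width: 0.13
```

>>> {"name": "step_arm", "arguments": {
  "increments": [
    [0, 0, -0.001, 0, 0, 0, 1],
    [0, 0, -0.0015, 0, 0, 0, 1],
    [0, 0, -0.0015, 0, 0, 0, 1]
  ]
}}

```text
t: 17.95
eef_pos: [0.5327, 0.0266, 0.17]
tool_rot: [0.0, 0.794, 0.608, 0.0]
contact_force: [-0.9, 0.0, -0.8]
gripper_width: 0.129
```

>>> {"name": "step_arm", "arguments": {
  "increments": [
    [0, 0, -0.001, 0, 0, 0, 1],
    [0, 0, -0.001, 0, 0, 0, 1],
    [0, 0, -0.001, 0, 0, 0, 1]
  ]
}}

```text
t: 18.2
eef_pos: [0.533, 0.0267, 0.1699]
tool_rot: [0.0, 0.794, 0.608, 0.0]
contact_force: [-3.6, -0.5, 7.0]
gripper_width: 0.129
```

>>> {"name": "step_arm", "arguments": {
  "increments": [
    [-0.0007, 0, 0, 0, 0, 0, 1],
    [-0.001, 0.0003, 0, 0, 0, 0, 1],
    [-0.001, 0.0003, 0, 0, 0, 0, 1]
  ]
}}

```text
t: 18.45
eef_pos: [0.5325, 0.0268, 0.1699]
tool_rot: [0.001, 0.794, 0.608, 0.001]
contact_force: [0.3, -1.0, 5.8]
gripper_width: 0.128
```

```bash
python3 look.py s; python3 - <<'E'
import cv2
im=cv2.imread('pics/s_side_raw.png')[225:300,310:385]
cv2.imwrite('pics/s_z.png',cv2.resize(im,None,fx=8,fy=8,interpolation=cv2.INTER_CUBIC))
E
```

```text
18.45 [0.5325 0.0268 0.1699] tooly -15.090064406814967 z [ 0.0025 -0.0003 -1.    ] w 0.12790157952758885 F [ 0.2829 -0.9881  5.7529]
top tcp px [312.0624 301.0069]
origin 246 251
side tcp px [349.7946 242.0875]
origin 283 192
```

View pics/s_z.png

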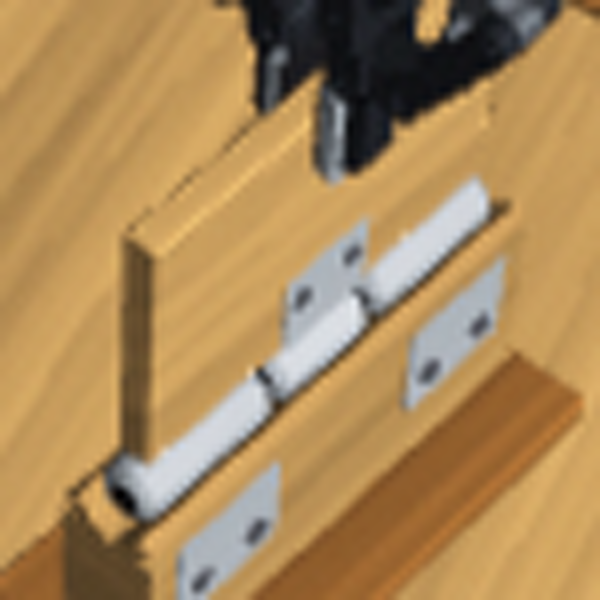

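View pics/s_side_raw.png

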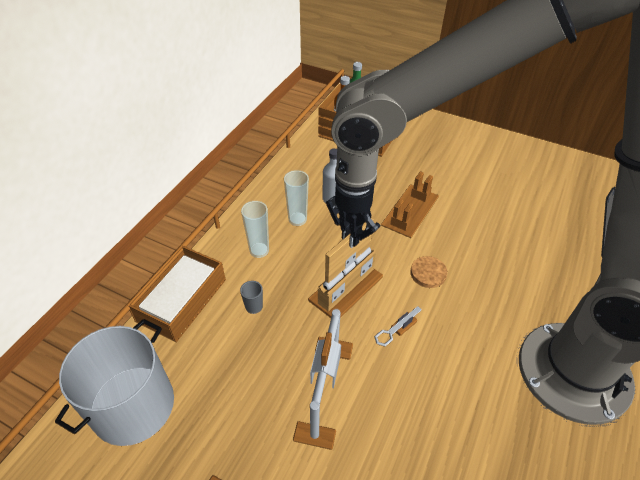

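View pics/s_top_raw.png

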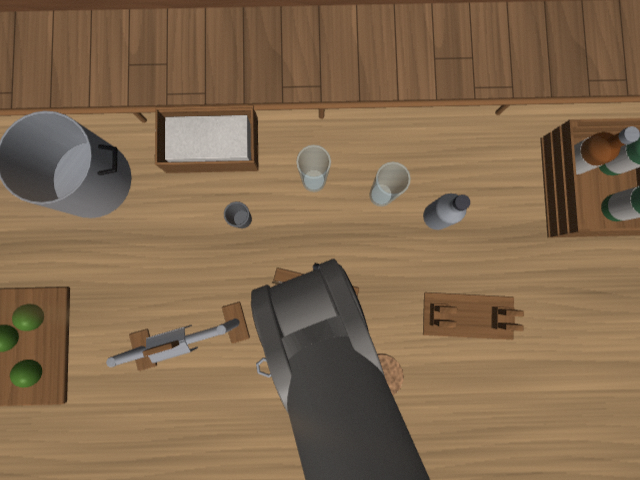

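>>> {"name": "step_arm", "arguments": {
  "increments": [
    [0, 0, 0, 0, 0, 0, 1],
    [0, 0, 0, 0, 0, 0, 1],
    [0, 0, 0, 0, 0, 0, 1],
    [0, 0, 0, 0, 0, 0, 1],
    [0, 0, 0, 0, 0, 0, 1],
    [0, 0, 0, 0, 0, 0, 1]
  ]
}}

```text
t: 19.05
eef_pos: [0.5325, 0.0268, 0.1699]
tool_rot: [0.001, 0.794, 0.608, 0.001]
contact_force: [-0.5, -0.3, 5.5]
gripper_width: 0.132
```

```bash
python3 look.py u; python3 - <<'E'
from h import *
from station import bot
np.set_printoptions(precision=4,suppress=True)
for n in ('guard','leaf','jamb_bore','rail_mid','jigger','glass_a','flask'):
  for c in ('top','side'):
    print(n,c,[([round(d['location'][0]*640,1),round(d['location'][1]*480,1)],round(d['conf'],2)) for d in bot.place_of(n,c)][:3])
import cv2
im=cv2.imread('pics/u_side_raw.png')[310:420,280:390]
cv2.imwrite('pics/u_z.png',cv2.resize(im,None,fx=5.4,fy=5.4,interpolation=cv2.INTER_CUBIC))
E
```

```text
19.05 [0.5325 0.0268 0.1699] tooly -15.09108900032875 z [ 0.0023 -0.0003 -1.    ] w 0.13164467197147342 F [-0.464  -0.2533  5.5401]
top tcp px [312.0649 301.002 ]
origin 246 251
side tcp px [349.7918 242.0941]
origin 283 192
guard top [([167.1, 346.6], 0.88)]
guard side [([326.5, 357.0], 0.7)]
leaf top []
leaf side [([346.3, 266.9], 0.66)]
jamb_bore top [([240.0, 221.7], 0.5)]
jamb_bore side [([347.8, 266.7], 0.87)]
rail_mid top []
rail_mid side [([265.5, 246.4], 0.66)]
jigger top [([240.2, 220.8], 0.83)]
jigger side [([252.8, 306.5], 0.65)]
glass_a top [([316.2, 180.8], 0.86), ([379.1, 193.6], 0.62)]
glass_a side [([295.5, 221.8], 0.77), ([264.8, 244.4], 0.72)]
flask top [([432.9, 217.1], 0.65)]
flask side [([333.3, 198.6], 0.79), ([261.6, 247.1], 0.21)]
```

View pics/u_z.png

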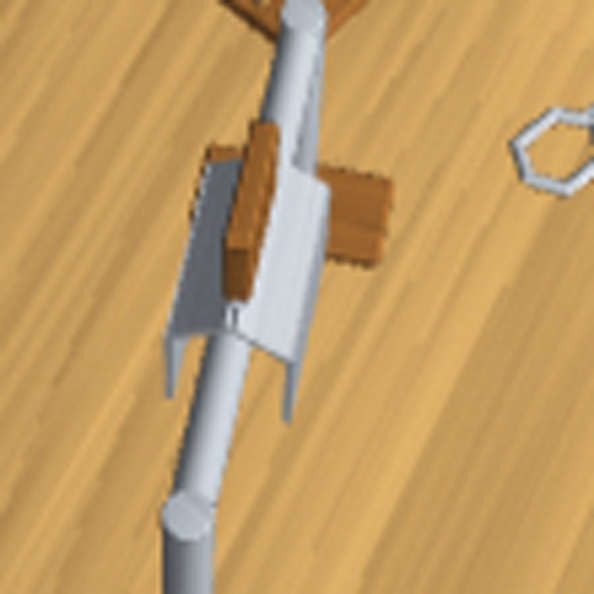

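The close-up shows the guard hanging level astride the bar, clear of both posts. The flap's knuckle lines up with the block's knuckles, and leaf and jamb_bore agree within about 1.5 px. I'm handing in.

```bash
python3 -c "
from station import bot
print(bot.hand_in())"
```

```text
the job is handed in; nothing more can be done
None
```

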